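# Put four seasonings back on their own coasters

### The job

The four seasonings stand on one another's coasters. Put each on its own, upright and in the middle: the pepper mill on the round coaster, the salt shaker on the square one, the green bottle on the hexagonal one and the copper-lidded jar on the three-cornered one. The empty cork mat may be used to park things on the way; don't knock anything over and leave the water glass where it stands.

Things in the scene. Friction and masses are not known exactly. Their poses are not given: they have to be found in the camera images.
- pepper_mill: dark brown wooden pepper mill, 160 mm high, the tallest of the four; round body up to 58 mm across and 115 mm high, on it a round head 50 mm across from 116 to 149 mm above its foot (the head does not turn; good to grip at about 130 mm), a small steel knob on top. Origin: centre of its underside; z up its axis. Loose. 
- salt_shaker: salt shaker of clear glass with a domed grey metal cap with holes, 90 mm high, round, 44 mm across, the cap 34 mm across; grip the glass, e.g. 45 mm above its foot. Origin: centre of its underside; z up its axis. Loose. 
- green_bottle: small dark green glass bottle without cap, 92 mm high, round, 36 mm across at the belly, narrower at the neck; grip the belly, about 30 mm above its foot. Origin: centre of its underside; z up its axis. Loose. 
- copper_jar: low round clear glass jar with a copper-coloured lid (fixed on), 62 mm across, 60 mm high; grip it across the diameter, about 40 mm above its foot. Origin: centre of its underside; z up its axis. Loose. 
- round_coaster: brown wooden coaster, a round disc 110 mm across, the place of the pepper mill. 10 mm thick, flat on top, lying on the worktop and fixed to it (does not move). Origin: centre of its underside, so its top is 10 mm above the origin. 
- square_coaster: brown wooden coaster, a square of 100 mm, the place of the salt shaker. 10 mm thick, flat on top, lying on the worktop and fixed to it (does not move). Origin: centre of its underside, so its top is 10 mm above the origin. 
- hexagon_coaster: brown wooden coaster, a regular hexagon 116 mm across the corners, the place of the green bottle. 10 mm thick, flat on top, lying on the worktop and fixed to it (does not move). Origin: centre of its underside, so its top is 10 mm above the origin. 
- triangle_coaster: brown wooden coaster, an equilateral triangle, each corner 90 mm from the centre, the place of the copper-lidded jar. 10 mm thick, flat on top, lying on the worktop and fixed to it (does not move). Origin: centre of its underside, so its top is 10 mm above the origin. 
- cork_mat: oblong cork mat, 90 mm along its x and 150 mm along its y, empty at the start, a spare spot; any thing can stand on it. 10 mm thick, flat on top, lying on the worktop and fixed to it (does not move). Origin: centre of its underside, so its top is 10 mm above the origin. 
- water_glass: empty clear drinking glass, 77 mm across, 89 mm high, a bystander to be left alone, to the right of the work. Origin: centre of its underside. Loose.
Not all that is in view belongs to the job. Leave any blue or pink look-alike of the copper_jar alone.

How it is judged (in metres and radians):
At the end, for the whole second after the job is handed in: Pepper mill on the round, salt shaker on the square, green bottle on the hexagonal and copper-lidded jar on the three-cornered coaster: each standing on it, its centre within 15 mm of the coaster's centre, upright within 0.1 rad and at rest (horizontal distance between pepper_mill and round_coaster below 0.015 m and z of pepper_mill in the frame of round_coaster between 0.006 and 0.015 m and angle between each of pepper_mill, salt_shaker, green_bottle, copper_jar's own z axis and vertical below 0.1 rad and linear speed of each of pepper_mill, salt_shaker, green_bottle, copper_jar below 0.02 m/s and horizontal distance between salt_shaker and square_coaster below 0.015 m and z of salt_shaker in the frame of square_coaster between 0.006 and 0.015 m and horizontal distance between green_bottle and hexagon_coaster below 0.015 m and z of green_bottle in the frame of hexagon_coaster between 0.006 and 0.015 m and horizontal distance between copper_jar and triangle_coaster below 0.015 m and z of copper_jar in the frame of triangle_coaster between 0.006 and 0.015 m); the robot touches nothing.
It fails at once if one of the seasonings is knocked or tipped over (tilted by more than 0.7 rad) (angle between any of pepper_mill, salt_shaker, green_bottle, copper_jar's own z axis and vertical above 0.7 rad).
It fails at once if the water glass is moved by more than 30 mm or knocked over (distance of water_glass from where it was at the start of the episode above 0.03 m or angle between water_glass's own z axis and vertical above 0.5 rad).
It also fails if it takes over 136 s, if anything falls off the work surface, if the arm or the gripper's body presses on something with over 40 N, if the wrist force passes 120 N, or if a joint passes its speed limit or range.

### The arm

A 6-joint arm with a two-finger parallel gripper is mounted at the origin on the work surface; the furniture and walls round the work are solid. World frame = base frame: x ahead of the robot, y to its left, z up, the work surface at z = 0. Lengths are in m, angles in degrees, forces in N, time in s.
With the tool pointing down it reaches from about 0.4 to 0.825 m from the base axis. Payload 7 kg.
Tool frame: the origin (TCP) lies between the finger pads; the fingertips stand 19 mm ahead of it and the grasp point (between the pads) is the TCP (r.finger_overhang is the distance from the TCP to the fingertips, in m); z points along the fingers, y is the direction in which the jaws open and shut (so a half turn about z gives the same grasp; the last joint's range is limited). The gripper opens to 88 mm and grips with 3 to 60 N. Pads are 19 mm wide; open, the fingers measure 130 mm over their backs; the gripper's body (78 mm by 193 mm) begins 47 mm behind the grasp point.
Start: joints at [90.247, 20.546, 0.682, 0, -70.136, -16.507], TCP at [0.189, 0.648, 0.246] pointing down, gripper open.
Joint ranges: [-176.03, 176.03], [-82.01, 121.73], [-58.28, 71.71], [-173.87, 95.51], [-174.79, -0.11], [-173.66, 173.66]. Speed limits (degrees/s): [136.94, 136.94, 172.46, 180, 180, 180].

### API

Orientations are given as [roll, pitch, yaw] about the fixed x, y, z axes, in that order (R = Rz(yaw) Ry(pitch) Rx(roll)).
In Python, from plant import r, optics gives the robot as it stands. The module is installed in compiled form; this text tells all that it offers.
- The arm moves only by the tool step_arm, never from a script. Its argument "increments" is a list of rows, each an object of numbers: "tx", "ty", "tz": the shift along the world's x, y, z in mm; "ax", "ay", "az": the turn, a rotation vector about the world's x, y, z in degrees; "claw": the gripper command: -1 is shut, 1 is fully open, values between are in proportion. In form: [{"tx": .., "ty": .., "tz": .., "ax": .., "ay": .., "az": .., "claw": ..}, ...]. A call has 1 to 12 rows; each row shifts and turns the commanded pose from where the row before left it; what a row does not reach is not made up. A row lasts 1/10 s, in which the tool goes at most 50 mm and 8.59 degrees, less where a joint would pass 70% of its speed; a pose out of reach is approached as far as the arm can. A call with a gripper value outside its range is refused whole. The fingers move at their own pace and stop on an object; "newtons" is the grip in N (left out, the last holds). Time passes only in rows, so rows that do not move let the fingers close. It gives the time, the measured TCP pose, the force and the opening at its end, in the units of the state.
- r.get_state(): the state, without advancing time (a new reading comes with each control period).
- optics.capture(name): name is "scene" or "top" or "wrist"; returns a dict with "image" (480x640x3 uint8, blue, green, red), "depth" (480x640 float32, m along the optical axis (not along the pixel's ray), 0 where there is no reading), "fx", "fy", "cx", "cy" (pixels), "R" (3x3) and "t" (3): a world point X has camera coordinates R X + t. Camera axes: x right, y down, z forward; pixel columns grow to the right and rows downward; lengths in m; the calibration is good to about 2 mm. A picture is of the moment at which its call begins.
- r.close_job(): hands the job in, once; it reports no verdict.
The state is a dict: "time_s": time; "joints": joint angles; "qd": joint speeds; "joint_torque": joint torques, N m; "tcp_pos": TCP position; "eef_rot": TCP orientation; "contact_force": force on the tool from outside, world axes, zero at the start; "moment": the same for the moment, N m; "gripper_width": finger opening in m.
Only numpy, scipy, OpenCV 4.12 (cv2) and the standard library are available. Lean on these libraries where they do the work, as an engineer would, in place of code of your own. Each camera call takes 0.05 s, during which the arm holds its last target. There are 200 camera calls.

## Working session

There is one attempt and no reset: what is moved stays moved. The work goes in short steps, Python scripts to look and compute and a tool call to move; the robot and the scene stay as the last step left them, time stands still between calls to the robot, and variables do not carry over. Pictures are saved under pics/ and viewed, about 12 in all and at most 16, crops included, and the job is handed in when it is done.

Besides the shell and the picture viewer there is one more tool, called as name(argument=value, ...) on one line, values as JSON. step_arm: Moves the arm, as the interface text tells. Its arguments: {"type":"object","properties":{"increments":{"type":"array","items":{"type":"object","properties":{"tx":{"type":"number"},"ty":{"type":"number"},"tz":{"type":"number"},"ax":{"type":"number"},"ay":{"type":"number"},"az":{"type":"number"},"claw":{"type":"number"}}}},"newtons":{"type":"number"}},"required":["increments"]}

```bash
mkdir -p pics
cat > h.py <<'E'
import numpy as np, cv2
from plant import r, optics
def cap(n,save=None):
    c=optics.capture(n)
    if save: cv2.imwrite('pics/'+save,c['image'])
    return c
def ray(c,u,v,z):
    R=np.array(c['R']);t=np.array(c['t']);o=-R.T@t
    d=R.T@np.array([(u-c['cx'])/c['fx'],(v-c['cy'])/c['fy'],1]);return o+d*(z-o[2])/d[2]
def proj(c,X):
    p=np.array(c['R'])@np.array(X)+np.array(c['t']);return c['fx']*p[0]/p[2]+c['cx'],c['fy']*p[1]/p[2]+c['cy']
def cloud(c):
    v,u=np.mgrid[:480,:640];d=c['depth'];P=np.stack([(u-c['cx'])/c['fx']*d,(v-c['cy'])/c['fy']*d,d],-1)
    return (P-np.array(c['t']))@np.array(c['R'])
E
python3 - <<'E'
from h import *
for n in('top','scene'):
    c=cap(n,n+'0.png');R=np.array(c['R']);print(n,c['fx'],-R.T@np.array(c['t']),R[2])
print(r.get_state())
E
```

```text
top 592.8694563409122 [ 0.36715278 -0.02454497  1.3464206 ] [ 0.08509137 -0.01257526 -0.99629379]
scene 465.83682497676534 [-0.12164978 -0.5316351   0.58872209] [ 0.63620188  0.5069887  -0.58155793]
{'time_s': 0.1, 'joints': array([ 9.02464140e+01,  2.05861576e+01,  6.40000808e-01, -1.88037062e-02,
       -7.01354591e+01, -1.65075184e+01]), 'qd': array([-0.07534856, -0.11065194,  0.12126533,  0.12537502, -0.0495374 ,
       -0.04280174]), 'joint_torque': array([-2.76728402e-03, -5.84166241e+01,  2.93752223e+01,  7.01568246e+00,
        1.01747538e-02, -5.72228737e-05]), 'tcp_pos': array([0.18890573, 0.6476077 , 0.24473367]), 'eef_rot': array([ 1.79916725e+02, -6.24351173e-03, -1.62675019e+01]), 'contact_force': array([-0.20594977, -0.18280241, -0.3417016 ]), 'moment': array([-0.0857041 , -0.00324116, -0.0100927 ]), 'gripper_width': 0.0878034164733629}
```

View pics/top0.png

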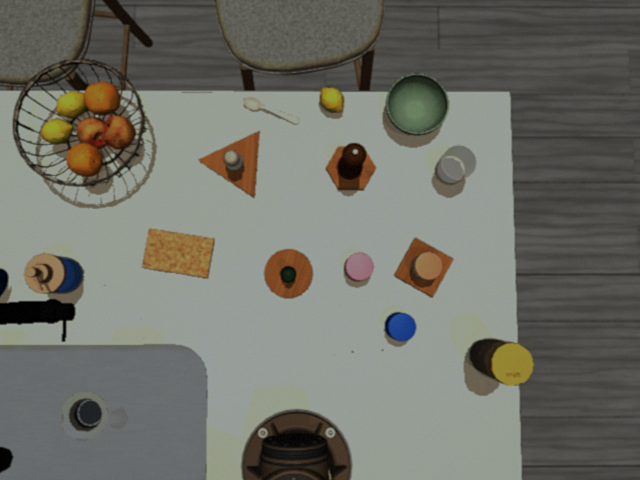

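View pics/scene0.png

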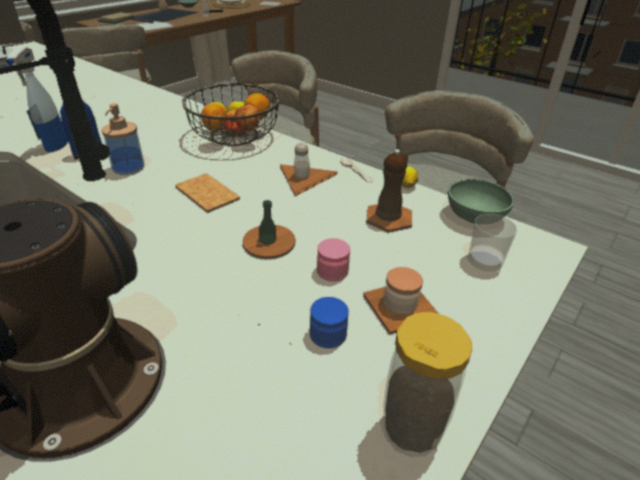

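Top view, swaps to make: bottle on round (288,274) with mill on hexagon (352,160), and jar on square (428,266) with salt on triangle (232,160). The cork mat at (178,253) is empty and the water glass stands at (452,168). Next I measure.

```bash
cat > m.py <<'E'
from h import *
c=cap('top');s=cap('scene');im=c['image'];hsv=cv2.cvtColor(im,cv2.COLOR_BGR2HSV)
P=cloud(c)
ap={'round':(265,295),'square':(440,290),'hex':(335,180),'tri':(250,145),'cork':(178,253)}
seeds={'round':(288,274),'square':(424,267),'hex':(351,168),'tri':(238,163),'cork':(178,253)}
for k,(u,v) in ap.items(): print(k,hsv[v,u],im[v,u],P[v,u].round(3))
m=cv2.inRange(hsv,(3,100,60),(22,255,255))
for k,(u,v) in seeds.items():
    w=np.zeros_like(m);w[v-45:v+45,u-45:u+45]=m[v-45:v+45,u-45:u+45]
    pts=cv2.findNonZero(cv2.morphologyEx(w,cv2.MORPH_OPEN,np.ones((2,2))))[:,0]
    X=np.array([ray(c,a,b,.01)[:2] for a,b in pts],np.float32)
    h=cv2.convexHull(X);per=cv2.arcLength(h,True)
    A=cv2.approxPolyDP(h,.06*per if k!='hex' else .04*per,True)[:,0]
    M=cv2.moments(h);cc,rr=cv2.minEnclosingCircle(h)
    print(k,'hullcentroid',round(M['m10']/M['m00'],4),round(M['m01']/M['m00'],4),'mec',np.round(cc,4),round(rr,4),'rect',np.round(cv2.minAreaRect(h)[0],4),np.round(cv2.minAreaRect(h)[1:][0],3),round(cv2.minAreaRect(h)[2],1));print(A.round(3).tolist())
for k,(u,v) in dict(bottle=(288,274),salt=(232,158),mill=(352,155),jar=(428,266),pink=(359,267),blue=(401,327),glass=(452,168),pot=(512,363)).items():
    Q=P[v-22:v+22,u-22:u+22].reshape(-1,3);Q=Q[(Q[:,2]>.03)&(Q[:,2]<.4)]
    if len(Q)==0: print(k,'none');continue
    z=np.percentile(Q[:,2],98);T=Q[Q[:,2]>z-.012]
    print(k,len(Q),'top',z.round(3),T[:,:2].mean(0).round(4),T[:,:2].min(0).round(3),T[:,:2].max(0).round(3))
a=cv2.resize(im[120:320,140:480],None,fx=2.3,fy=2.3,interpolation=cv2.INTER_CUBIC);cv2.imwrite('pics/topc.png',a)
b=s['image'][195:255,235:300];cv2.imwrite('pics/bot.png',cv2.resize(b,None,fx=9,fy=9,interpolation=cv2.INTER_CUBIC))
E
python3 m.py
```

```text
round [ 68  13 157] [151 157 149] [0.374 0.069 0.004]
square [ 60  15 157] [148 157 148] [ 0.385 -0.327  0.004]
hex [ 12 185 139] [ 38  80 139] [ 0.636 -0.09   0.01 ]
tri [ 12 183 131] [ 37  75 131] [0.715 0.104 0.017]
cork [ 20 144 150] [ 65 122 150] [0.469 0.266 0.008]
round hullcentroid 0.4213 0.0151 mec [0.4213 0.0151] 0.0546 rect [0.4213 0.0152] [0.104 0.108] 89.9
[[0.4749999940395355, 0.019999999552965164], [0.40799999237060547, 0.06700000166893005], [0.367000013589859, 0.00800000037997961], [0.43700000643730164, -0.03700000047683716]]
square hullcentroid 0.4346 -0.2906 mec [ 0.4344 -0.291 ] 0.0682 rect [ 0.4346 -0.2905] [0.099 0.099] 60.6
[[0.5, -0.27300000190734863], [0.41600000858306885, -0.22599999606609344], [0.36899998784065247, -0.3089999854564667], [0.45399999618530273, -0.35600000619888306]]
hex hullcentroid 0.6604 -0.1265 mec [ 0.6614 -0.1263] 0.0559 rect [ 0.6588 -0.1252] [0.099 0.101] 60.8
[[0.7099999785423279, -0.0989999994635582], [0.6520000100135803, -0.07599999755620956], [0.6169999837875366, -0.09600000083446503], [0.6129999756813049, -0.15299999713897705], [0.
[... 421 characters left out ...]
276565552, 0.32899999618530273], [0.4350000023841858, 0.3409999907016754], [0.41499999165534973, 0.19699999690055847], [0.49799999594688416, 0.1850000023841858]]
bottle 192 top 0.104 [0.4215 0.0144] [0.413 0.006] [0.43  0.023]
salt 347 top 0.103 [0.6687 0.1373] [0.653 0.122] [0.685 0.153]
mill 708 top 0.17 [ 0.6623 -0.1233] [ 0.643 -0.14 ] [ 0.678 -0.107]
jar 717 top 0.075 [ 0.4363 -0.2876] [ 0.407 -0.318] [ 0.466 -0.257]
pink 648 top 0.066 [ 0.4358 -0.1396] [ 0.406 -0.169] [ 0.465 -0.11 ]
blue 685 top 0.066 [ 0.305 -0.23 ] [ 0.274 -0.261] [ 0.334 -0.2  ]
glass 650 top 0.092 [ 0.6597 -0.3485] [ 0.62  -0.387] [ 0.697 -0.314]
pot 1650 top 0.196 [ 0.24   -0.4206] [ 0.201 -0.464] [ 0.28  -0.381]
```

View pics/topc.png

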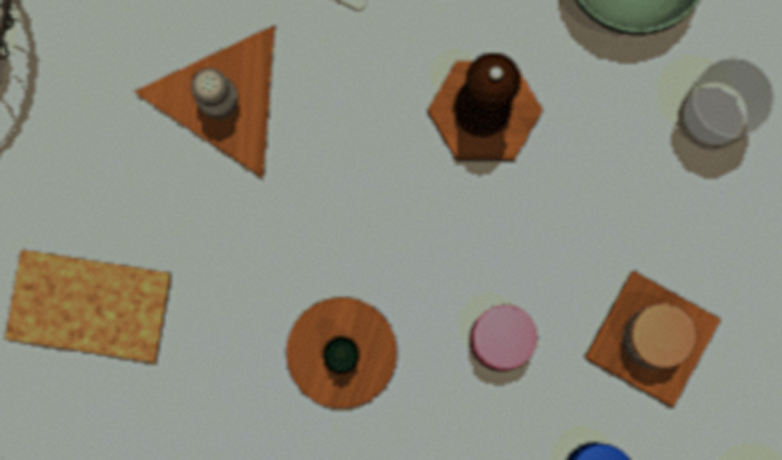

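View pics/bot.png

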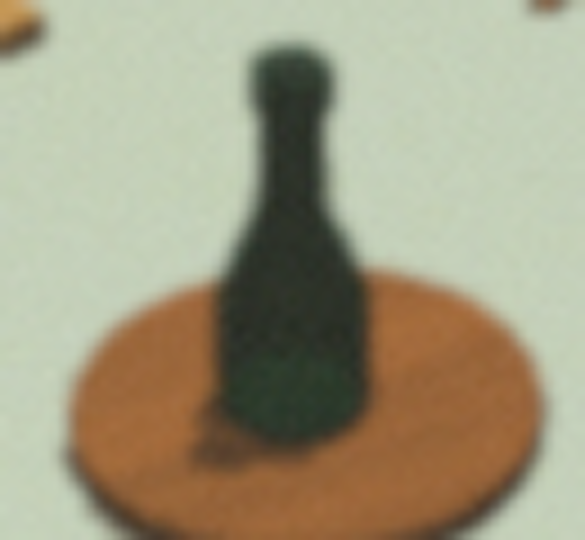

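The crop confirms the poses: triangle, hexagon, round and square are all clearly visible. The bottle's belly ends about 38 mm up. At a 30 mm grip its neck would hit the palm (62 mm above the grip, against 47 mm of room), so I will grip it by the lip. First I check the obstacles near the start pose (faucet, soap pump).

Run:
```python
from h import *
for n in('top','scene'):
    c=cap(n);P=cloud(c).reshape(-1,3);P=P[c['depth'].ravel()>0]
    Q=P[(P[:,2]>.1)&(P[:,0]>0)&(P[:,0]<.85)&(P[:,1]>.2)&(P[:,1]<1)]
    for a in np.arange(0,.85,.1):
        row=[]
        for b in np.arange(.2,1,.1):
            q=Q[(Q[:,0]>=a)&(Q[:,0]<a+.1)&(Q[:,1]>=b)&(Q[:,1]<b+.1)]
            row.append(f"{q[:,2].min():.2f}-{q[:,2].max():.2f}" if len(q)>3 else '-')
        print(n,round(a,1),row)
c=cap('top');print(ray(c,350.9,167.8,.01))
cap('wrist','w0.png')
```

```text
top 0.0 ['-', '-', '-', '0.20-0.25', '-', '-', '-', '-']
top 0.1 ['-', '-', '-', '-', '-', '-', '-', '-']
top 0.2 ['-', '-', '0.10-0.10', '-', '-', '-', '-', '-']
top 0.3 ['-', '-', '0.10-0.17', '0.10-0.28', '-', '-', '-', '-']
top 0.4 ['-', '-', '0.10-0.14', '0.11-0.18', '-', '-', '-', '-']
top 0.5 ['-', '-', '-', '-', '-', '-', '-', '-']
top 0.6 ['-', '0.10-0.12', '0.10-0.13', '0.10-0.12', '-', '-', '-', '-']
top 0.7 ['-', '0.10-0.12', '0.10-0.13', '0.10-0.12', '-', '-', '-', '-']
top 0.8 ['-', '0.10-0.12', '0.10-0.13', '0.10-0.12', '-', '-', '-', '-']
scene 0.0 ['-', '-', '-', '-', '-', '-', '-', '-']
scene 0.1 ['-', '-', '-', '-', '-', '-', '-', '-']
scene 0.2 ['-', '-', '-', '0.29-0.30', '-', '0.24-0.25', '-', '-']
scene 0.3 ['-', '-', '0.10-0.12', '0.10-0.41', '0.10-0.15', '0.10-0.27', '0.10-0.27', '-']
scene 0.4 ['-', '-', '0.10-0.12', '0.11-0.17', '0.10-0.15', '-', '-', '-']
scene 0.5 ['-', '-', '0.11-0.12', '-', '-', '-', '-', '-']
scene 0.6 ['-', '0.10-0.12', '0.10-0.12', '0.10-0.11', '-', '-', '-', '-']
scene 0.7 ['-', '0.10-0.12', '0.10-0.12', '0.10-0.11', '0.11-0.11', '-', '-', '-']
scene 0.8 ['-', '0.10-0.11', '0.11-0.12', '0.10-0.11', '-', '-', '-', '-']
[ 0.66406003 -0.12618571  0.01      ]
```

View pics/w0.png

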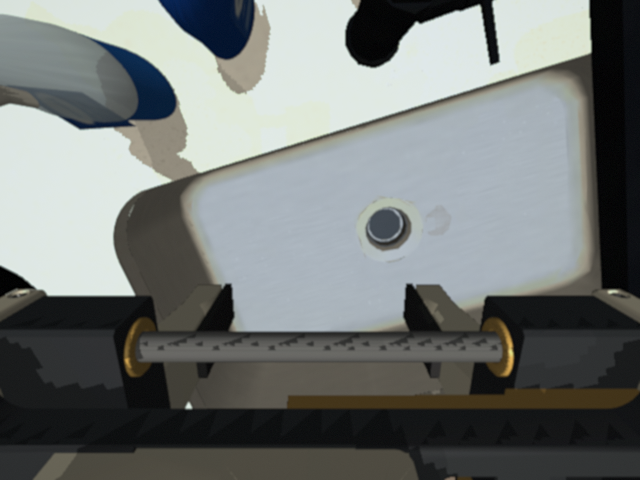

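Run:
```python
from h import *
for n,box in(('top',(295,345,0,80)),('scene',(0,190,0,110)),('wrist',(0,260,340,640))):
    c=cap(n);P=cloud(c);a,b,d,e=box
    m=(c['image'].max(-1)<40)&(c['depth']>0)
    ys,xs=np.nonzero(m);k=(ys>=a)&(ys<b)&(xs>=d)&(xs<e);ys,xs=ys[k],xs[k]
    if n=='top':o=np.argsort(xs)
    elif n=='scene': o=np.argsort(ys)
    else:o=np.argsort(xs)
    print(n,len(o))
    for i in o[::max(1,len(o)//16)]: print((xs[i],ys[i]),P[ys[i],xs[i]].round(3))
    if n=='top':
        print('nodepth',((c['image'].max(-1)<40)&(c['depth']==0))[a:b,d:e].sum())
```

```text
top 1522
(np.int64(0), np.int64(295)) [0.375 0.658 0.014]
(np.int64(4), np.int64(303)) [0.359 0.545 0.219]
(np.int64(9), np.int64(314)) [0.339 0.529 0.231]
(np.int64(14), np.int64(319)) [0.329 0.53  0.209]
(np.int64(18), np.int64(308)) [0.349 0.532 0.191]
(np.int64(23), np.int64(302)) [0.36  0.538 0.158]
(np.int64(27), np.int64(315)) [0.335 0.525 0.167]
(np.int64(32), np.int64(313)) [0.339 0.522 0.153]
(np.int64(36), np.int64(303)) [0.358 0.534 0.11 ]
(np.int64(41), np.int64(317)) [0.329 0.523 0.109]
(np.int64(46), np.int64(302)) [0.36  0.535 0.06 ]
(np.int64(50), np.int64(310)) [0.344 0.504 0.112]
(np.int64(54), np.int64(314)) [0.335 0.497 0.109]
(np.int64(59), np.int64(317)) [0.329 0.486 0.109]
(np.int64(64), np.int64(334)) [0.293 0.481 0.095]
(np.int64(68), np.int64(312)) [0.339 0.468 0.109]
(np.int64(74), np.int64(311)) [0.341 0.467 0.081]
nodepth 7
scene 3893
(np.int64(28), np.int64(0)) [0.309 0.545 0.41 ]
(np.int64(46), np.int64(11)) [0.332 0.534 0.389]
(np.int64(48), np.int64(23)) [0.328 0.53  0.367]
(np.int64(43), np.int64(35)) [0.319 0.55  0.342]
(np.int64(50), np.int64(47))
[... 783 characters left out ...]
nt64(404), np.int64(9)) [0.32  0.557 0.152]
(np.int64(461), np.int64(6)) [0.323 0.5   0.097]
(np.int64(594), np.int64(85)) [0.259 0.553 0.288]
(np.int64(600), np.int64(224)) [0.22  0.553 0.288]
(np.int64(604), np.int64(86)) [0.259 0.552 0.291]
(np.int64(608), np.int64(145)) [0.244 0.553 0.293]
(np.int64(612), np.int64(105)) [0.254 0.552 0.293]
(np.int64(616), np.int64(188)) [0.232 0.552 0.294]
(np.int64(620), np.int64(27)) [0.271 0.552 0.296]
(np.int64(624), np.int64(73)) [0.261 0.552 0.297]
(np.int64(628), np.int64(206)) [0.228 0.552 0.297]
(np.int64(631), np.int64(192)) [0.231 0.551 0.297]
(np.int64(635), np.int64(192)) [0.231 0.55  0.298]
(np.int64(639), np.int64(258)) [0.212 0.55  0.298]
```

The faucet post is at (0.33, 0.54) and over 0.41 m tall. Its spout runs at y≈0.55, z≈0.29, right beside the gripper. I move away from it and up first, then look again.

step_arm(increments=[{"ty":30,"claw":1},{"tz":50},{"tz":50},{"tz":50},{"tz":50},{"tz":50},{"tz":50}], newtons=25)

```text
$.increments[0]: bad value
```

Run:
```python
from h import *
print(r.get_state()['joints'].round(1))
c=cap('wrist','w1.png');P=cloud(c);m=(c['image'].max(-1)<45)&(c['depth']>0)
Q=P[m];Q=Q[(Q[:,0]>.05)&(Q[:,0]<.5)&(Q[:,1]>.45)&(Q[:,1]<.6)&(Q[:,2]>.1)&(Q[:,2]<.7)]
for z in np.arange(.1,.7,.05):
    q=Q[(Q[:,2]>=z)&(Q[:,2]<z+.05)]
    if len(q)>3: print(round(z,2),len(q),q.min(0).round(3),q.max(0).round(3))
```

```text
[ 90.2  20.5   0.7  -0.  -70.1 -16.5]
0.1 1682 [0.281 0.481 0.1  ] [0.345 0.571 0.15 ]
0.15 452 [0.317 0.54  0.15 ] [0.329 0.568 0.168]
0.2 10 [0.185 0.599 0.234] [0.185 0.6   0.246]
0.25 13570 [0.181 0.548 0.258] [0.279 0.6   0.3  ]
0.3 12289 [0.16  0.562 0.3  ] [0.214 0.6   0.337]
```

View pics/w1.png

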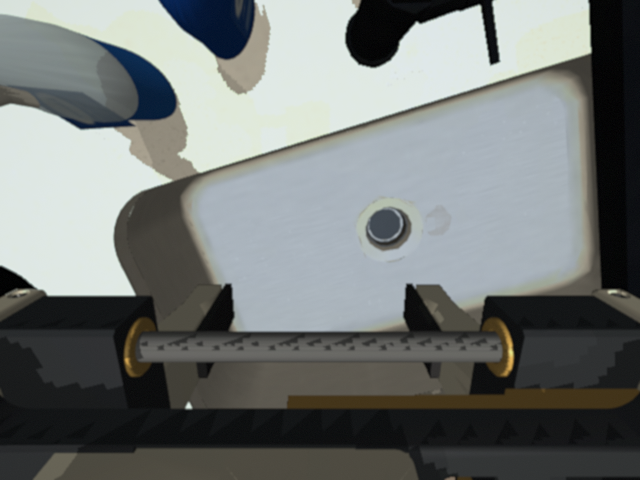

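The call was refused, so the view is unchanged. I retry with every key filled in.

step_arm(increments=[{"tx":0,"ty":30,"tz":0,"ax":0,"ay":0,"az":0,"claw":1},{"tx":0,"ty":0,"tz":50,"ax":0,"ay":0,"az":0,"claw":1},{"tx":0,"ty":0,"tz":50,"ax":0,"ay":0,"az":0,"claw":1},{"tx":0,"ty":0,"tz":50,"ax":0,"ay":0,"az":0,"claw":1},{"tx":0,"ty":0,"tz":50,"ax":0,"ay":0,"az":0,"claw":1},{"tx":0,"ty":0,"tz":50,"ax":0,"ay":0,"az":0,"claw":1},{"tx":0,"ty":0,"tz":50,"ax":0,"ay":0,"az":0,"claw":1}], newtons=25)

```text
time_s: 1.3
tcp_pos: [0.189, 0.6771, 0.5483]
eef_rot: [-179.9, 0.0, -16.3]
contact_force: [0.1, 2.2, 1.4]
gripper_width: 0.0877
```

Run:
```python
from h import *
print(r.get_state()['joints'].round(1),r.get_state()['tcp_pos'])
c=cap('wrist','w2.png');P=cloud(c);m=(c['image'].max(-1)<45)&(c['depth']>0)
Q=P[m];Q=Q[(Q[:,0]>.05)&(Q[:,0]<.5)&(Q[:,1]>.45)&(Q[:,1]<.6)&(Q[:,2]>.1)&(Q[:,2]<.7)]
for z in np.arange(.1,.7,.05):
    q=Q[(Q[:,2]>=z)&(Q[:,2]<z+.05)]
    if len(q)>3: print(round(z,2),len(q),q.min(0).round(3),q.max(0).round(3))
```

```text
[  90.2   23.5   43.2    0.  -109.7  -16.5] [0.18902892 0.6771247  0.54827948]
0.1 334 [0.282 0.471 0.1  ] [0.35  0.571 0.15 ]
0.15 336 [0.317 0.531 0.15 ] [0.355 0.57  0.2  ]
0.2 535 [0.068 0.541 0.2  ] [0.351 0.569 0.25 ]
0.25 2481 [0.055 0.525 0.25 ] [0.366 0.574 0.3  ]
0.3 2382 [0.055 0.525 0.3  ] [0.363 0.573 0.35 ]
0.35 998 [0.068 0.545 0.35 ] [0.352 0.57  0.4  ]
0.4 1275 [0.08  0.545 0.4  ] [0.337 0.57  0.45 ]
0.45 4529 [0.121 0.532 0.45 ] [0.319 0.57  0.5  ]
0.5 24188 [0.142 0.529 0.5  ] [0.299 0.57  0.536]
0.6 2109 [0.189 0.591 0.6  ] [0.207 0.6   0.621]
```

View pics/w2.png

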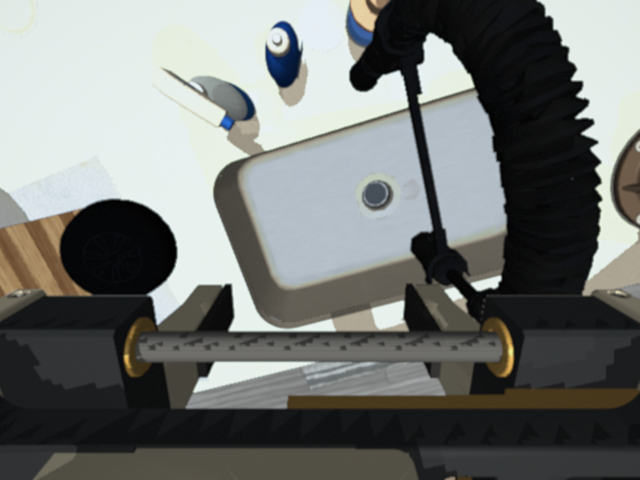

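The faucet arch lies in the plane y≈0.55, x 0.06–0.37, with its top at about 0.54. I go over it.

step_arm(increments=[{"tx":0,"ty":0,"tz":40,"ax":0,"ay":0,"az":0,"claw":1},{"tx":0,"ty":0,"tz":40,"ax":0,"ay":0,"az":0,"claw":1},{"tx":0,"ty":0,"tz":30,"ax":0,"ay":0,"az":0,"claw":1},{"tx":30,"ty":-33,"tz":0,"ax":0,"ay":0,"az":0,"claw":1},{"tx":30,"ty":-33,"tz":0,"ax":0,"ay":0,"az":0,"claw":1}])

```text
time_s: 1.85
tcp_pos: [0.2476, 0.6093, 0.6464]
eef_rot: [180.0, -0.1, -16.1]
contact_force: [0.6, -0.6, 0.5]
gripper_width: 0.0878
```

Run:
```python
from h import *
print(r.get_state()['joints'].round(1),r.get_state()['tcp_pos'])
```

```text
[ 8.490e+01  2.380e+01  5.730e+01  1.000e-01 -1.236e+02 -1.100e+01] [0.24762382 0.60929483 0.64642025]
```

step_arm(increments=[{"tx":30,"ty":-35,"tz":0,"ax":0,"ay":0,"az":0,"claw":1},{"tx":30,"ty":-35,"tz":0,"ax":0,"ay":0,"az":0,"claw":1},{"tx":30,"ty":-35,"tz":0,"ax":0,"ay":0,"az":0,"claw":1},{"tx":30,"ty":-35,"tz":0,"ax":0,"ay":0,"az":0,"claw":1},{"tx":30,"ty":-35,"tz":0,"ax":0,"ay":0,"az":0,"claw":1},{"tx":10,"ty":-45,"tz":-10,"ax":0,"ay":0,"az":0,"claw":1},{"tx":10,"ty":-40,"tz":-20,"ax":0,"ay":0,"az":0,"claw":1},{"tx":0,"ty":-30,"tz":-40,"ax":0,"ay":0,"az":0,"claw":1},{"tx":0,"ty":-20,"tz":-45,"ax":0,"ay":0,"az":0,"claw":1},{"tx":0,"ty":-20,"tz":-45,"ax":0,"ay":0,"az":0,"claw":1},{"tx":0,"ty":-20,"tz":-45,"ax":0,"ay":0,"az":0,"claw":1},{"tx":0,"ty":-20,"tz":-45,"ax":0,"ay":0,"az":0,"claw":1}])

```text
time_s: 3.05
tcp_pos: [0.4174, 0.2362, 0.3988]
eef_rot: [-179.7, -0.1, -16.3]
contact_force: [1.2, 0.2, -0.4]
gripper_width: 0.0881
```

step_arm(increments=[{"tx":0,"ty":-37,"tz":-30,"ax":0,"ay":0,"az":0,"claw":1},{"tx":0,"ty":-37,"tz":-30,"ax":0,"ay":0,"az":0,"claw":1},{"tx":0,"ty":-37,"tz":-30,"ax":0,"ay":0,"az":0,"claw":1},{"tx":0,"ty":-37,"tz":-30,"ax":0,"ay":0,"az":0,"claw":1},{"tx":0,"ty":-37,"tz":-30,"ax":0,"ay":0,"az":0,"claw":1},{"tx":4,"ty":-37,"tz":-30,"ax":0,"ay":0,"az":0,"claw":1},{"tx":0,"ty":0,"tz":-40,"ax":0,"ay":0,"az":0,"claw":1},{"tx":0,"ty":0,"tz":0,"ax":0,"ay":0,"az":0,"claw":1}])

```text
time_s: 3.85
tcp_pos: [0.4187, 0.0134, 0.1764]
eef_rot: [-180.0, 0.3, -16.5]
contact_force: [-0.5, 0.2, -0.3]
gripper_width: 0.0878
```

Run:
```python
from h import *
s=r.get_state();print(s['tcp_pos'].round(4),s['joints'].round(1))
c=cap('wrist','w3.png');R=np.array(c['R']);print(-R.T@np.array(c['t']),proj(c,[.4215,.0144,.102]),proj(c,[.4213,.0151,.01]))
```

```text
[0.4187 0.0134 0.1764] [ 28.8  -0.6 -35.3  -0.3 -55.5  44.9]
[ 0.49841717 -0.01058442  0.31554615] (np.float64(315.28892413223804), np.float64(257.34563504706347)) (np.float64(315.50121485609117), np.float64(222.4700514746942))
```

View pics/w3.png

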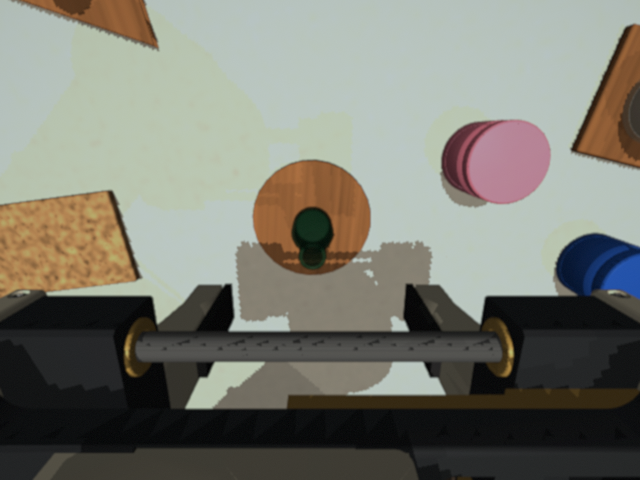

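Wrist view: the bottle mouth is at (313,258), predicted (315,257), so the aim is good. I descend and grip the lip.

step_arm(increments=[{"tx":3,"ty":1,"tz":-30,"ax":0,"ay":0,"az":0,"claw":1},{"tx":0,"ty":0,"tz":-30,"ax":0,"ay":0,"az":0,"claw":1},{"tx":0,"ty":0,"tz":-28,"ax":0,"ay":0,"az":0,"claw":1},{"tx":0,"ty":0,"tz":0,"ax":0,"ay":0,"az":0,"claw":1},{"tx":0,"ty":0,"tz":0,"ax":0,"ay":0,"az":0,"claw":-1},{"tx":0,"ty":0,"tz":0,"ax":0,"ay":0,"az":0,"claw":-1},{"tx":0,"ty":0,"tz":0,"ax":0,"ay":0,"az":0,"claw":-1},{"tx":0,"ty":0,"tz":0,"ax":0,"ay":0,"az":0,"claw":-1},{"tx":0,"ty":0,"tz":0,"ax":0,"ay":0,"az":0,"claw":-1},{"tx":0,"ty":0,"tz":0,"ax":0,"ay":0,"az":0,"claw":-1},{"tx":0,"ty":0,"tz":0,"ax":0,"ay":0,"az":0,"claw":-1},{"tx":0,"ty":0,"tz":0,"ax":0,"ay":0,"az":0,"claw":-1}], newtons=25)

```text
time_s: 5.1
tcp_pos: [0.4247, 0.0165, 0.0922]
eef_rot: [-179.7, -0.0, -16.3]
contact_force: [-0.1, 1.0, -0.1]
gripper_width: 0.0291
```

step_arm(increments=[{"tx":0,"ty":0,"tz":0,"ax":0,"ay":0,"az":0,"claw":-1},{"tx":0,"ty":0,"tz":0,"ax":0,"ay":0,"az":0,"claw":-1},{"tx":0,"ty":0,"tz":0,"ax":0,"ay":0,"az":0,"claw":-1},{"tx":0,"ty":0,"tz":0,"ax":0,"ay":0,"az":0,"claw":-1}])

```text
time_s: 5.5
tcp_pos: [0.4247, 0.0165, 0.0921]
eef_rot: [-179.7, -0.0, -16.3]
contact_force: [0.2, -0.9, -0.5]
gripper_width: 0.024
```

step_arm(increments=[{"tx":0,"ty":0,"tz":15,"ax":0,"ay":0,"az":0,"claw":-1},{"tx":0,"ty":0,"tz":30,"ax":0,"ay":0,"az":0,"claw":-1},{"tx":2,"ty":10,"tz":15,"ax":0,"ay":0,"az":0,"claw":-1},{"tx":5,"ty":30,"tz":0,"ax":0,"ay":0,"az":0,"claw":-1},{"tx":7,"ty":40,"tz":0,"ax":0,"ay":0,"az":0,"claw":-1},{"tx":7,"ty":42,"tz":0,"ax":0,"ay":0,"az":0,"claw":-1},{"tx":7,"ty":42,"tz":0,"ax":0,"ay":0,"az":0,"claw":-1},{"tx":7,"ty":42,"tz":0,"ax":0,"ay":0,"az":0,"claw":-1},{"tx":5,"ty":30,"tz":0,"ax":0,"ay":0,"az":0,"claw":-1},{"tx":2,"ty":10,"tz":0,"ax":0,"ay":0,"az":0,"claw":-1},{"tx":0,"ty":0,"tz":0,"ax":0,"ay":0,"az":0,"claw":-1}])

```text
time_s: 6.6
tcp_pos: [0.4667, 0.2636, 0.1515]
eef_rot: [-179.8, -0.0, -16.2]
contact_force: [0.5, -0.2, -1.9]
gripper_width: 0.0241
```

Run:
```python
from h import *
s=r.get_state();print(s['tcp_pos'].round(4),s['contact_force'],s['gripper_width'])
c=cap('scene');cv2.imwrite('pics/s1.png',cv2.resize(c['image'][60:300,120:440],None,fx=2.4,fy=2.4))
```

```text
[0.4667 0.2636 0.1515] [ 0.52380369 -0.24427205 -1.85690174] 0.024134214357132113
```

View pics/s1.png

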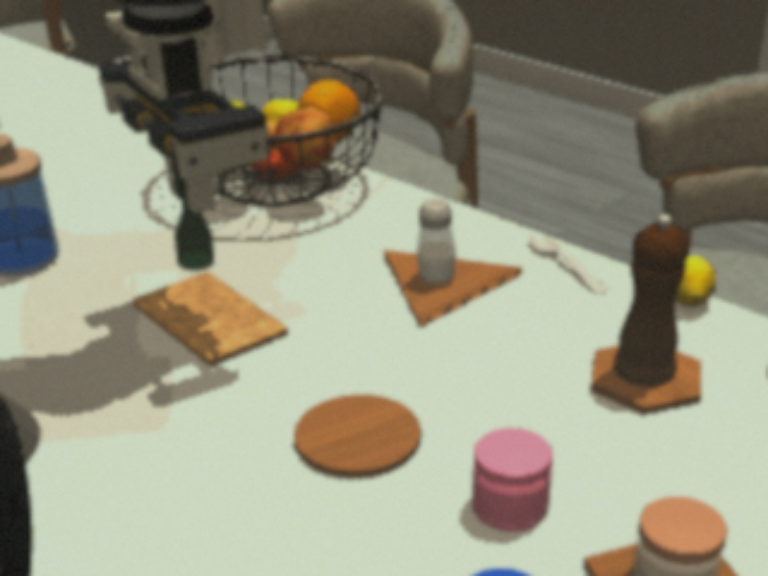

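The bottle hangs upright in the gripper over the cork mat. I set it down.

step_arm(increments=[{"tx":0,"ty":0,"tz":-25,"ax":0,"ay":0,"az":0,"claw":-1},{"tx":0,"ty":0,"tz":-20,"ax":0,"ay":0,"az":0,"claw":-1},{"tx":0,"ty":0,"tz":-9,"ax":0,"ay":0,"az":0,"claw":-1},{"tx":0,"ty":0,"tz":-4,"ax":0,"ay":0,"az":0,"claw":-1},{"tx":0,"ty":0,"tz":0,"ax":0,"ay":0,"az":0,"claw":-1},{"tx":0,"ty":0,"tz":0,"ax":0,"ay":0,"az":0,"claw":-1}])

```text
time_s: 7.25
tcp_pos: [0.4672, 0.2627, 0.0951]
eef_rot: [-179.7, -0.1, -16.3]
contact_force: [0.1, 0.3, -1.0]
gripper_width: 0.0238
```

step_arm(increments=[{"tx":0,"ty":0,"tz":-2,"ax":0,"ay":0,"az":0,"claw":-1},{"tx":0,"ty":0,"tz":0,"ax":0,"ay":0,"az":0,"claw":-1},{"tx":0,"ty":0,"tz":0,"ax":0,"ay":0,"az":0,"claw":0.2},{"tx":0,"ty":0,"tz":0,"ax":0,"ay":0,"az":0,"claw":0.2},{"tx":0,"ty":0,"tz":0,"ax":0,"ay":0,"az":0,"claw":0.2},{"tx":0,"ty":0,"tz":20,"ax":0,"ay":0,"az":0,"claw":0.2},{"tx":0,"ty":0,"tz":45,"ax":0,"ay":0,"az":0,"claw":1},{"tx":0,"ty":0,"tz":45,"ax":0,"ay":0,"az":0,"claw":1}])

```text
time_s: 8.05
tcp_pos: [0.4664, 0.262, 0.203]
eef_rot: [-179.8, -0.0, -16.3]
contact_force: [1.3, 1.3, -0.1]
gripper_width: 0.063
```

```bash
cat > c.py <<'E'
from h import *
# remeasure: hex, tops
c=cap('top','t.png');P=cloud(c)
import sys
for a in sys.argv[1:]:
    x,y,z0=map(float,a.split(','))
    k=(abs(P[...,0]-x)<.045)&(abs(P[...,1]-y)<.045)&(P[...,2]>.03)&(P[...,2]<z0+.02)
    Q=P[k];z=np.percentile(Q[:,2],98);T=Q[Q[:,2]>z-.012][:,:2].astype(np.float32)
    print(a,'topz',z.round(3),'mean',T.mean(0).round(4),'mec',np.round(cv2.minEnclosingCircle(T)[0],4),round(cv2.minEnclosingCircle(T)[1],4))
print(r.get_state()['tcp_pos'].round(4))
E
python3 c.py .466,.263,.102 .662,-.123,.17
```

```text
.466,.263,.102 topz 0.105 mean [0.467  0.2677] mec [0.4671 0.2676] 0.0034
.662,-.123,.17 topz 0.17 mean [ 0.6622 -0.1235] mec [ 0.6618 -0.1248] 0.0173
[0.4697 0.2644 0.2117]
```

step_arm(increments=[{"tx":19,"ty":-38,"tz":20,"ax":0,"ay":0,"az":0,"claw":1},{"tx":19,"ty":-39,"tz":10,"ax":0,"ay":0,"az":0,"claw":1},{"tx":19,"ty":-39,"tz":0,"ax":0,"ay":0,"az":0,"claw":1},{"tx":19,"ty":-39,"tz":0,"ax":0,"ay":0,"az":0,"claw":1},{"tx":19,"ty":-39,"tz":0,"ax":0,"ay":0,"az":0,"claw":1},{"tx":19,"ty":-39,"tz":0,"ax":0,"ay":0,"az":0,"claw":1},{"tx":19,"ty":-39,"tz":0,"ax":0,"ay":0,"az":0,"claw":1},{"tx":19,"ty":-39,"tz":0,"ax":0,"ay":0,"az":0,"claw":1},{"tx":19,"ty":-39,"tz":0,"ax":0,"ay":0,"az":0,"claw":1},{"tx":21,"ty":-38,"tz":0,"ax":0,"ay":0,"az":0,"claw":1},{"tx":0,"ty":0,"tz":0,"ax":0,"ay":0,"az":0,"claw":1},{"tx":0,"ty":0,"tz":0,"ax":0,"ay":0,"az":0,"claw":1}])

```text
time_s: 9.3
tcp_pos: [0.6587, -0.1266, 0.2313]
eef_rot: [-179.7, 0.0, -16.4]
contact_force: [-0.3, 0.3, -0.6]
gripper_width: 0.0875
```

step_arm(increments=[{"tx":3,"ty":2,"tz":0,"ax":0,"ay":0,"az":0,"claw":1},{"tx":0,"ty":0,"tz":-30,"ax":0,"ay":0,"az":0,"claw":1},{"tx":0,"ty":0,"tz":-30,"ax":0,"ay":0,"az":0,"claw":1},{"tx":0,"ty":0,"tz":-26,"ax":0,"ay":0,"az":0,"claw":1},{"tx":0,"ty":0,"tz":0,"ax":0,"ay":0,"az":0,"claw":-1},{"tx":0,"ty":0,"tz":0,"ax":0,"ay":0,"az":0,"claw":-1},{"tx":0,"ty":0,"tz":0,"ax":0,"ay":0,"az":0,"claw":-1},{"tx":0,"ty":0,"tz":0,"ax":0,"ay":0,"az":0,"claw":-1},{"tx":0,"ty":0,"tz":0,"ax":0,"ay":0,"az":0,"claw":-1},{"tx":0,"ty":0,"tz":0,"ax":0,"ay":0,"az":0,"claw":-1},{"tx":0,"ty":0,"tz":0,"ax":0,"ay":0,"az":0,"claw":-1},{"tx":0,"ty":0,"tz":0,"ax":0,"ay":0,"az":0,"claw":-1}], newtons=30)

```text
time_s: 10.5
tcp_pos: [0.6625, -0.1235, 0.1473]
eef_rot: [-179.7, -0.2, -16.2]
contact_force: [0.6, 1.6, 6.0]
gripper_width: 0.0467
```

step_arm(increments=[{"tx":0,"ty":0,"tz":0,"ax":0,"ay":0,"az":0,"claw":-1},{"tx":0,"ty":0,"tz":0,"ax":0,"ay":0,"az":0,"claw":-1}])

```text
time_s: 10.7
tcp_pos: [0.6626, -0.1234, 0.1472]
eef_rot: [-179.7, -0.2, -16.2]
contact_force: [0.9, 1.8, 4.9]
gripper_width: 0.0471
```

The grip sits above the head's widest part: 47 mm instead of 50, with an upward push. I regrip 5 mm lower.

step_arm(increments=[{"tx":0,"ty":0,"tz":0,"ax":0,"ay":0,"az":0,"claw":0.6},{"tx":0,"ty":0,"tz":0,"ax":0,"ay":0,"az":0,"claw":0.6},{"tx":0,"ty":0,"tz":0,"ax":0,"ay":0,"az":0,"claw":0.6},{"tx":0,"ty":0,"tz":-6,"ax":0,"ay":0,"az":0,"claw":0.6},{"tx":0,"ty":0,"tz":0,"ax":0,"ay":0,"az":0,"claw":-1},{"tx":0,"ty":0,"tz":0,"ax":0,"ay":0,"az":0,"claw":-1},{"tx":0,"ty":0,"tz":0,"ax":0,"ay":0,"az":0,"claw":-1},{"tx":0,"ty":0,"tz":0,"ax":0,"ay":0,"az":0,"claw":-1},{"tx":0,"ty":0,"tz":0,"ax":0,"ay":0,"az":0,"claw":-1},{"tx":0,"ty":0,"tz":0,"ax":0,"ay":0,"az":0,"claw":-1}])

```text
time_s: 11.7
tcp_pos: [0.6617, -0.1234, 0.1401]
eef_rot: [-179.7, -0.0, -16.3]
contact_force: [0.2, 0.7, -0.7]
gripper_width: 0.0468
```

step_arm(increments=[{"tx":0,"ty":0,"tz":10,"ax":0,"ay":0,"az":0,"claw":-1},{"tx":0,"ty":0,"tz":25,"ax":0,"ay":0,"az":0,"claw":-1},{"tx":0,"ty":0,"tz":15,"ax":0,"ay":0,"az":0,"claw":-1},{"tx":-20,"ty":11,"tz":0,"ax":0,"ay":0,"az":0,"claw":-1},{"tx":-35,"ty":20,"tz":0,"ax":0,"ay":0,"az":0,"claw":-1},{"tx":-40,"ty":23,"tz":0,"ax":0,"ay":0,"az":0,"claw":-1},{"tx":-40,"ty":23,"tz":0,"ax":0,"ay":0,"az":0,"claw":-1},{"tx":-40,"ty":23,"tz":0,"ax":0,"ay":0,"az":0,"claw":-1},{"tx":-35,"ty":20,"tz":0,"ax":0,"ay":0,"az":0,"claw":-1},{"tx":-20,"ty":12,"tz":0,"ax":0,"ay":0,"az":0,"claw":-1},{"tx":-10,"ty":6,"tz":0,"ax":0,"ay":0,"az":0,"claw":-1},{"tx":0,"ty":0,"tz":0,"ax":0,"ay":0,"az":0,"claw":-1}])

```text
time_s: 12.9
tcp_pos: [0.4213, 0.0152, 0.1912]
eef_rot: [-179.6, -0.1, -16.2]
contact_force: [0.3, -0.1, -1.7]
gripper_width: 0.047
```

Run:
```python
from h import *
s=r.get_state();print(s['tcp_pos'].round(4),s['contact_force'],s['gripper_width'])
c=cap('scene');cv2.imwrite('pics/s2.png',cv2.resize(c['image'][60:300,120:440],None,fx=2.4,fy=2.4))
```

```text
[0.4213 0.0152 0.1912] [ 0.30820761 -0.11027584 -1.73450796] 0.0470175273198355
```

View pics/s2.png

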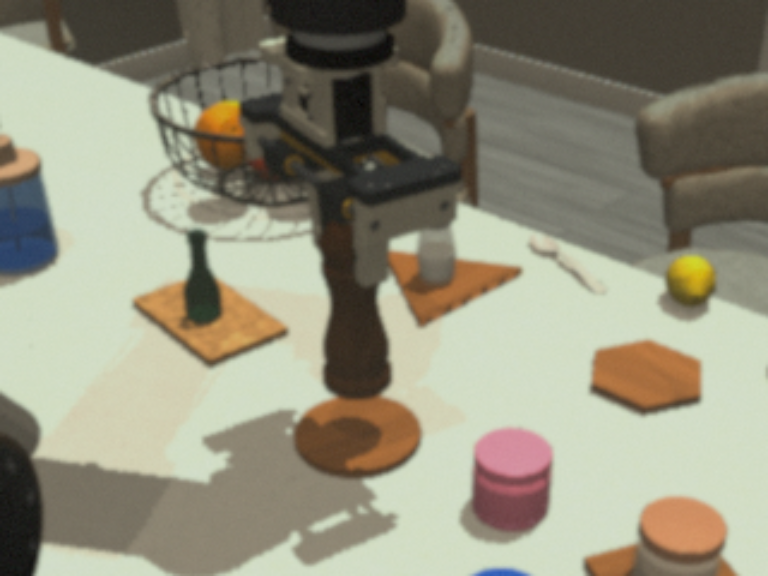

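The mill hangs upright over the round coaster, the bottle stands on the cork and the hexagon is free. I lower the mill.

step_arm(increments=[{"tx":0,"ty":0,"tz":-20,"ax":0,"ay":0,"az":0,"claw":-1},{"tx":0,"ty":0,"tz":-20,"ax":0,"ay":0,"az":0,"claw":-1},{"tx":0,"ty":0,"tz":-6,"ax":0,"ay":0,"az":0,"claw":-1},{"tx":0,"ty":0,"tz":-3,"ax":0,"ay":0,"az":0,"claw":-1},{"tx":0,"ty":0,"tz":0,"ax":0,"ay":0,"az":0,"claw":-1},{"tx":0,"ty":0,"tz":0,"ax":0,"ay":0,"az":0,"claw":-1}])

```text
time_s: 13.55
tcp_pos: [0.4225, 0.0146, 0.1418]
eef_rot: [-179.7, -0.1, -16.3]
contact_force: [-0.3, 0.2, -1.6]
gripper_width: 0.047
```

Run:
```python
from h import *
c=cap('top');hsv=cv2.cvtColor(c['image'],cv2.COLOR_BGR2HSV);m=cv2.inRange(hsv,(3,100,40),(22,255,255))
w=np.zeros_like(m);w[128:210,310:392]=m[128:210,310:392]
X=np.array([ray(c,a,b,.01)[:2] for a,b in cv2.findNonZero(w)[:,0]],np.float32);h=cv2.convexHull(X);M=cv2.moments(h)
print('hex',M['m10']/M['m00'],M['m01']/M['m00'],cv2.minEnclosingCircle(h));print(r.get_state()['tcp_pos'],r.get_state()['contact_force'])
```

```text
hex 0.6641122972409773 -0.12505113727192899 ((0.6643993854522705, -0.12537841498851776), 0.056359559297561646)
[0.42239108 0.01463878 0.14186386] [-0.66460266  0.20358635 -2.07663705]
```

Hexagon centre is (0.664, -0.125). I lower the last 2 mm and release.

step_arm(increments=[{"tx":0,"ty":0,"tz":-2,"ax":0,"ay":0,"az":0,"claw":-1},{"tx":0,"ty":0,"tz":0,"ax":0,"ay":0,"az":0,"claw":-1},{"tx":0,"ty":0,"tz":0,"ax":0,"ay":0,"az":0,"claw":1},{"tx":0,"ty":0,"tz":0,"ax":0,"ay":0,"az":0,"claw":1},{"tx":0,"ty":0,"tz":0,"ax":0,"ay":0,"az":0,"claw":1},{"tx":0,"ty":0,"tz":0,"ax":0,"ay":0,"az":0,"claw":1},{"tx":0,"ty":0,"tz":20,"ax":0,"ay":0,"az":0,"claw":1},{"tx":0,"ty":0,"tz":40,"ax":0,"ay":0,"az":0,"claw":1},{"tx":0,"ty":0,"tz":30,"ax":0,"ay":0,"az":0,"claw":1},{"tx":9,"ty":42,"tz":0,"ax":0,"ay":0,"az":0,"claw":1},{"tx":9,"ty":42,"tz":0,"ax":0,"ay":0,"az":0,"claw":1},{"tx":9,"ty":42,"tz":0,"ax":0,"ay":0,"az":0,"claw":1}])

```text
time_s: 14.8
tcp_pos: [0.4489, 0.1418, 0.2297]
eef_rot: [-179.7, -0.1, -16.3]
contact_force: [1.1, -0.3, 0.6]
gripper_width: 0.0877
```

```bash
python3 c.py .466,.263,.102 .422,.015,.17
```

```text
Traceback (most recent call last):
  File "c.py", line 8, in <module>
    Q=P[k];z=np.percentile(Q[:,2],98);T=Q[Q[:,2]>z-.012][:,:2].astype(np.float32)
             ~~~~~~~~~~~~~^^^^^^^^^^^
IndexError: index -1 is out of bounds for axis 0 with size 0
```

step_arm(increments=[{"tx":5,"ty":40,"tz":0,"ax":0,"ay":0,"az":0,"claw":1},{"tx":6,"ty":40,"tz":0,"ax":0,"ay":0,"az":0,"claw":1},{"tx":6,"ty":41,"tz":0,"ax":0,"ay":0,"az":0,"claw":1},{"tx":0,"ty":0,"tz":-40,"ax":0,"ay":0,"az":0,"claw":1},{"tx":0,"ty":0,"tz":-40,"ax":0,"ay":0,"az":0,"claw":1},{"tx":0,"ty":0,"tz":-35,"ax":0,"ay":0,"az":0,"claw":1},{"tx":0,"ty":0,"tz":-23,"ax":0,"ay":0,"az":0,"claw":1},{"tx":0,"ty":0,"tz":0,"ax":0,"ay":0,"az":0,"claw":0},{"tx":0,"ty":0,"tz":0,"ax":0,"ay":0,"az":0,"claw":-1},{"tx":0,"ty":0,"tz":0,"ax":0,"ay":0,"az":0,"claw":-1},{"tx":0,"ty":0,"tz":0,"ax":0,"ay":0,"az":0,"claw":-1},{"tx":0,"ty":0,"tz":0,"ax":0,"ay":0,"az":0,"claw":-1}], newtons=25)

```text
time_s: 16.05
tcp_pos: [0.4662, 0.262, 0.0924]
eef_rot: [-179.6, -0.1, -16.3]
contact_force: [-0.0, 0.8, -0.2]
gripper_width: 0.0531
```

step_arm(increments=[{"tx":0,"ty":0,"tz":0,"ax":0,"ay":0,"az":0,"claw":-1},{"tx":0,"ty":0,"tz":0,"ax":0,"ay":0,"az":0,"claw":-1},{"tx":0,"ty":0,"tz":0,"ax":0,"ay":0,"az":0,"claw":-1},{"tx":0,"ty":0,"tz":0,"ax":0,"ay":0,"az":0,"claw":-1},{"tx":0,"ty":0,"tz":0,"ax":0,"ay":0,"az":0,"claw":-1},{"tx":0,"ty":0,"tz":0,"ax":0,"ay":0,"az":0,"claw":-1},{"tx":0,"ty":0,"tz":0,"ax":0,"ay":0,"az":0,"claw":-1}])

```text
time_s: 16.75
tcp_pos: [0.4659, 0.2616, 0.0913]
eef_rot: [-179.7, -0.1, -16.3]
contact_force: [-1.1, -0.0, 0.9]
gripper_width: 0.0247
```

step_arm(increments=[{"tx":0,"ty":0,"tz":15,"ax":0,"ay":0,"az":0,"claw":-1},{"tx":0,"ty":0,"tz":40,"ax":0,"ay":0,"az":0,"claw":-1},{"tx":8,"ty":-16,"tz":15,"ax":0,"ay":0,"az":0,"claw":-1},{"tx":17,"ty":-34,"tz":0,"ax":0,"ay":0,"az":0,"claw":-1},{"tx":22,"ty":-42,"tz":0,"ax":0,"ay":0,"az":0,"claw":-1},{"tx":22,"ty":-42,"tz":0,"ax":0,"ay":0,"az":0,"claw":-1},{"tx":22,"ty":-42,"tz":0,"ax":0,"ay":0,"az":0,"claw":-1},{"tx":22,"ty":-42,"tz":0,"ax":0,"ay":0,"az":0,"claw":-1},{"tx":22,"ty":-42,"tz":0,"ax":0,"ay":0,"az":0,"claw":-1},{"tx":22,"ty":-42,"tz":0,"ax":0,"ay":0,"az":0,"claw":-1},{"tx":17,"ty":-34,"tz":0,"ax":0,"ay":0,"az":0,"claw":-1},{"tx":12,"ty":-25,"tz":0,"ax":0,"ay":0,"az":0,"claw":-1}])

```text
time_s: 17.95
tcp_pos: [0.6521, -0.102, 0.1603]
eef_rot: [-179.7, 0.0, -16.4]
contact_force: [0.9, 0.4, -0.7]
gripper_width: 0.0242
```

step_arm(increments=[{"tx":13,"ty":-25,"tz":0,"ax":0,"ay":0,"az":0,"claw":-1},{"tx":0,"ty":0,"tz":0,"ax":0,"ay":0,"az":0,"claw":-1},{"tx":0,"ty":0,"tz":0,"ax":0,"ay":0,"az":0,"claw":-1},{"tx":0,"ty":0,"tz":0,"ax":0,"ay":0,"az":0,"claw":-1}])

```text
time_s: 18.35
tcp_pos: [0.6643, -0.124, 0.1607]
eef_rot: [-179.7, 0.0, -16.3]
contact_force: [0.8, 0.9, -1.4]
gripper_width: 0.0243
```

```bash
python3 c.py .422,.015,.17
python3 - <<'E'
from h import *
c=cap('scene');im=c['image'][120:260,320:480];cv2.imwrite('pics/s3.png',cv2.resize(im,None,fx=4,fy=4))
g=c['image'].astype(int)
m=((g[...,1]>g[...,2]+8)&(g.max(-1)<90)).astype(np.uint8);m[:120]=0
n,l,st,ce=cv2.connectedComponentsWithStats(m)
for i in range(1,n):
    if st[i,4]>60: print(st[i],ce[i].round(1))
s=r.get_state()['tcp_pos'];print(proj(c,[s[0],s[1],s[2]-.082]))
E
```

```text
.422,.015,.17 topz 0.153 mean [ 0.425  -0.0076] mec [ 0.4237 -0.006 ] 0.0122
[ 0.6643 -0.1237  0.1611]
[ 61 120  16  36 256] [ 66.9 136.2]
[ 90 120  10  21  83] [ 94.4 129.3]
[384 181  14  10  91] [390.4 185.8]
[451 180  61  26 523] [486.7 189.1]
[450 197  36  24 155] [466.8 210. ]
[312 318  34  10  70] [327.7 324.1]
[311 325  35  23 455] [327.4 337.5]
(np.float64(393.0554039559394), np.float64(187.49664840280144))
```

View pics/s3.png

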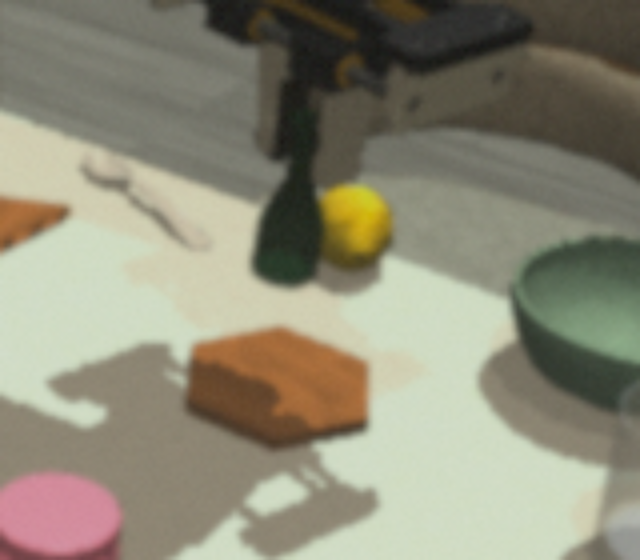

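Bottle upright, its foot about 3 px left of the prediction. I correct that by a couple of mm and lower.

step_arm(increments=[{"tx":2,"ty":-2,"tz":-25,"ax":0,"ay":0,"az":0,"claw":-1},{"tx":0,"ty":0,"tz":-25,"ax":0,"ay":0,"az":0,"claw":-1},{"tx":0,"ty":0,"tz":-12,"ax":0,"ay":0,"az":0,"claw":-1},{"tx":0,"ty":0,"tz":-4,"ax":0,"ay":0,"az":0,"claw":-1},{"tx":0,"ty":0,"tz":0,"ax":0,"ay":0,"az":0,"claw":-1},{"tx":0,"ty":0,"tz":0,"ax":0,"ay":0,"az":0,"claw":-1}])

```text
time_s: 19.05
tcp_pos: [0.6676, -0.1263, 0.0965]
eef_rot: [-179.7, -0.1, -16.2]
contact_force: [0.1, -0.5, -0.7]
gripper_width: 0.0246
```

step_arm(increments=[{"tx":0,"ty":0,"tz":-2,"ax":0,"ay":0,"az":0,"claw":-1},{"tx":0,"ty":0,"tz":-2,"ax":0,"ay":0,"az":0,"claw":-1},{"tx":0,"ty":0,"tz":0,"ax":0,"ay":0,"az":0,"claw":-1},{"tx":0,"ty":0,"tz":0,"ax":0,"ay":0,"az":0,"claw":0.2},{"tx":0,"ty":0,"tz":0,"ax":0,"ay":0,"az":0,"claw":0.2},{"tx":0,"ty":0,"tz":0,"ax":0,"ay":0,"az":0,"claw":0.2},{"tx":0,"ty":0,"tz":20,"ax":0,"ay":0,"az":0,"claw":0.2},{"tx":0,"ty":0,"tz":45,"ax":0,"ay":0,"az":0,"claw":1},{"tx":0,"ty":0,"tz":45,"ax":0,"ay":0,"az":0,"claw":1},{"tx":0,"ty":40,"tz":10,"ax":0,"ay":0,"az":0,"claw":1},{"tx":0,"ty":45,"tz":0,"ax":0,"ay":0,"az":0,"claw":1},{"tx":0,"ty":45,"tz":0,"ax":0,"ay":0,"az":0,"claw":1}])

```text
time_s: 20.25
tcp_pos: [0.6669, 0.0045, 0.2124]
eef_rot: [-179.7, -0.1, -16.3]
contact_force: [0.8, 0.3, -0.5]
gripper_width: 0.0853
```

step_arm(increments=[{"tx":0,"ty":45,"tz":0,"ax":0,"ay":0,"az":0,"claw":1},{"tx":0,"ty":45,"tz":0,"ax":0,"ay":0,"az":0,"claw":1},{"tx":0,"ty":43,"tz":0,"ax":0,"ay":0,"az":0,"claw":1},{"tx":0,"ty":0,"tz":0,"ax":0,"ay":0,"az":0,"claw":1}])

```text
time_s: 20.65
tcp_pos: [0.6667, 0.1415, 0.2111]
eef_rot: [-179.7, -0.1, -16.0]
contact_force: [0.5, -1.0, -0.1]
gripper_width: 0.0879
```

```bash
python3 c.py .664,-.125,.102 .422,.015,.17 .436,-.288,.07
python3 - <<'E'
from h import *
c=cap('wrist','w4.png');print(proj(c,[.669,.137,.09]))
E
```

```text
.664,-.125,.102 topz 0.106 mean [ 0.6643 -0.1278] mec [ 0.6651 -0.1278] 0.0099
.422,.015,.17 topz 0.17 mean [0.4241 0.0133] mec [0.4245 0.014 ] 0.0158
.436,-.288,.07 topz 0.076 mean [ 0.4362 -0.2875] mec [ 0.4363 -0.2885] 0.031
[0.6666 0.1393 0.2111]
(np.float64(320.7178546206514), np.float64(236.8894711386106))
```

View pics/t.png

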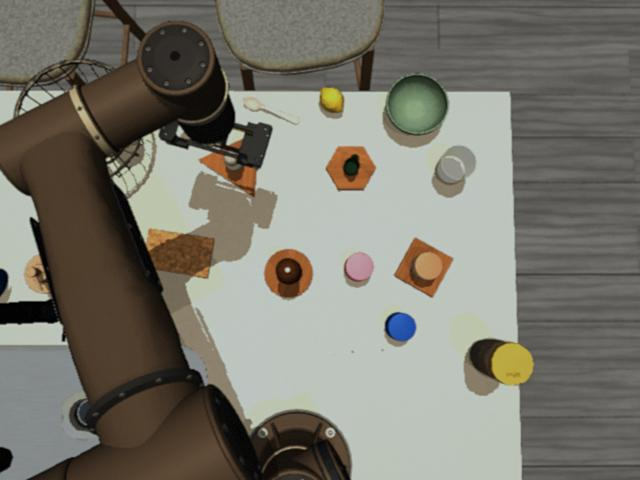

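The mill (0.424, 0.014) and bottle (0.665, -0.128) are both within about 3 mm of their coaster centres and upright. Next I pick the salt.

step_arm(increments=[{"tx":2,"ty":-3,"tz":-30,"ax":0,"ay":0,"az":0,"claw":1},{"tx":0,"ty":0,"tz":-40,"ax":0,"ay":0,"az":0,"claw":1},{"tx":0,"ty":0,"tz":-40,"ax":0,"ay":0,"az":0,"claw":1},{"tx":0,"ty":0,"tz":-28,"ax":0,"ay":0,"az":0,"claw":1},{"tx":0,"ty":0,"tz":-13,"ax":0,"ay":0,"az":0,"claw":1},{"tx":0,"ty":0,"tz":0,"ax":0,"ay":0,"az":0,"claw":-1},{"tx":0,"ty":0,"tz":0,"ax":0,"ay":0,"az":0,"claw":-1},{"tx":0,"ty":0,"tz":0,"ax":0,"ay":0,"az":0,"claw":-1},{"tx":0,"ty":0,"tz":0,"ax":0,"ay":0,"az":0,"claw":-1},{"tx":0,"ty":0,"tz":0,"ax":0,"ay":0,"az":0,"claw":-1},{"tx":0,"ty":0,"tz":0,"ax":0,"ay":0,"az":0,"claw":-1},{"tx":0,"ty":0,"tz":0,"ax":0,"ay":0,"az":0,"claw":-1}])

```text
time_s: 21.95
tcp_pos: [0.6694, 0.1339, 0.061]
eef_rot: [-179.7, -0.1, -16.2]
contact_force: [1.1, 0.9, 3.6]
gripper_width: 0.0402
```

step_arm(increments=[{"tx":0,"ty":0,"tz":0,"ax":0,"ay":0,"az":0,"claw":-1},{"tx":0,"ty":0,"tz":0,"ax":0,"ay":0,"az":0,"claw":-1},{"tx":0,"ty":0,"tz":0,"ax":0,"ay":0,"az":0,"claw":-1}])

```text
time_s: 22.25
tcp_pos: [0.6694, 0.1339, 0.0609]
eef_rot: [-179.7, -0.1, -16.2]
contact_force: [0.3, 1.7, 5.3]
gripper_width: 0.0398
```

step_arm(increments=[{"tx":0,"ty":0,"tz":5,"ax":0,"ay":0,"az":0,"claw":-1},{"tx":0,"ty":0,"tz":5,"ax":0,"ay":0,"az":0,"claw":-1},{"tx":0,"ty":0,"tz":0,"ax":0,"ay":0,"az":0,"claw":-1},{"tx":0,"ty":0,"tz":0,"ax":0,"ay":0,"az":0,"claw":-1},{"tx":0,"ty":0,"tz":0,"ax":0,"ay":0,"az":0,"claw":-1}], newtons=30)

```text
time_s: 22.75
tcp_pos: [0.6685, 0.1333, 0.0699]
eef_rot: [-179.7, -0.0, -16.3]
contact_force: [-1.2, 0.9, -1.0]
gripper_width: 0.0396
```

Run:
```python
from h import *
c=cap('scene');im=c['image'][100:220,230:390];cv2.imwrite('pics/s4.png',cv2.resize(im,None,fx=4.5,fy=4.5))
```

```text
(no output)
```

View pics/s4.png

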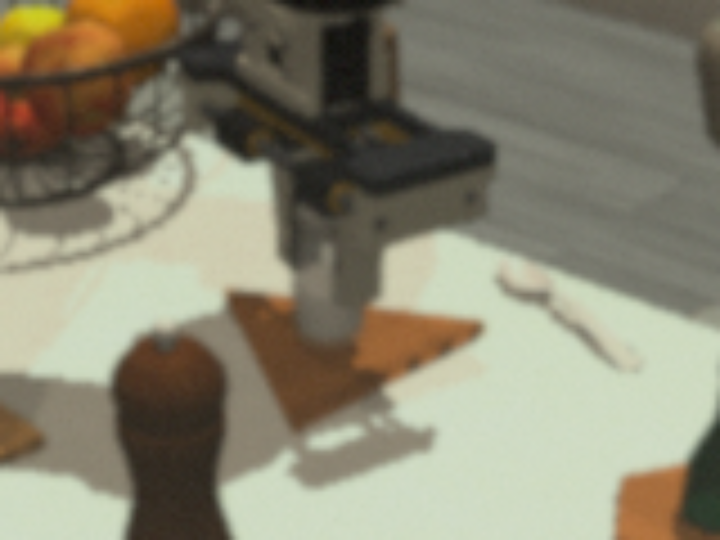

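The salt is held upright and clear of the triangle. I take it to the cork.

step_arm(increments=[{"tx":0,"ty":0,"tz":30,"ax":0,"ay":0,"az":0,"claw":-1},{"tx":-16,"ty":10,"tz":15,"ax":0,"ay":0,"az":0,"claw":-1},{"tx":-32,"ty":21,"tz":0,"ax":0,"ay":0,"az":0,"claw":-1},{"tx":-38,"ty":25,"tz":0,"ax":0,"ay":0,"az":0,"claw":-1},{"tx":-38,"ty":25,"tz":0,"ax":0,"ay":0,"az":0,"claw":-1},{"tx":-38,"ty":25,"tz":0,"ax":0,"ay":0,"az":0,"claw":-1},{"tx":-26,"ty":16,"tz":0,"ax":0,"ay":0,"az":0,"claw":-1},{"tx":-13,"ty":8,"tz":0,"ax":0,"ay":0,"az":0,"claw":-1},{"tx":0,"ty":0,"tz":-20,"ax":0,"ay":0,"az":0,"claw":-1},{"tx":0,"ty":0,"tz":-20,"ax":0,"ay":0,"az":0,"claw":-1},{"tx":0,"ty":0,"tz":-9,"ax":0,"ay":0,"az":0,"claw":-1},{"tx":0,"ty":0,"tz":0,"ax":0,"ay":0,"az":0,"claw":-1}])

```text
time_s: 24.0
tcp_pos: [0.4672, 0.2628, 0.065]
eef_rot: [-179.9, 0.0, -16.3]
contact_force: [0.1, -0.1, -1.7]
gripper_width: 0.0395
```

step_arm(increments=[{"tx":0,"ty":0,"tz":0,"ax":0,"ay":0,"az":0,"claw":-1},{"tx":0,"ty":0,"tz":0,"ax":0,"ay":0,"az":0,"claw":-1}])

```text
time_s: 24.2
tcp_pos: [0.4684, 0.2638, 0.067]
eef_rot: [-179.7, -0.1, -16.3]
contact_force: [0.4, -0.2, -0.6]
gripper_width: 0.0396
```

step_arm(increments=[{"tx":0,"ty":0,"tz":-3,"ax":0,"ay":0,"az":0,"claw":-1},{"tx":0,"ty":0,"tz":-2,"ax":0,"ay":0,"az":0,"claw":-1},{"tx":0,"ty":0,"tz":0,"ax":0,"ay":0,"az":0,"claw":-1},{"tx":0,"ty":0,"tz":0,"ax":0,"ay":0,"az":0,"claw":1},{"tx":0,"ty":0,"tz":0,"ax":0,"ay":0,"az":0,"claw":1},{"tx":0,"ty":0,"tz":0,"ax":0,"ay":0,"az":0,"claw":1},{"tx":0,"ty":0,"tz":0,"ax":0,"ay":0,"az":0,"claw":1},{"tx":0,"ty":0,"tz":20,"ax":0,"ay":0,"az":0,"claw":1},{"tx":0,"ty":0,"tz":40,"ax":0,"ay":0,"az":0,"claw":1},{"tx":0,"ty":0,"tz":45,"ax":0,"ay":0,"az":0,"claw":1},{"tx":0,"ty":0,"tz":45,"ax":0,"ay":0,"az":0,"claw":1},{"tx":0,"ty":0,"tz":30,"ax":0,"ay":0,"az":0,"claw":1}])

```text
time_s: 25.4
tcp_pos: [0.4684, 0.2639, 0.2449]
eef_rot: [-179.5, -0.2, -16.2]
contact_force: [1.2, 0.6, -0.0]
gripper_width: 0.0876
```

step_arm(increments=[{"tx":10,"ty":-46,"tz":0,"ax":0,"ay":0,"az":0,"claw":1},{"tx":10,"ty":-46,"tz":0,"ax":0,"ay":0,"az":0,"claw":1},{"tx":10,"ty":-46,"tz":0,"ax":0,"ay":0,"az":0,"claw":1},{"tx":10,"ty":-46,"tz":0,"ax":0,"ay":0,"az":0,"claw":1},{"tx":0,"ty":-46,"tz":0,"ax":0,"ay":0,"az":0,"claw":1},{"tx":0,"ty":-46,"tz":0,"ax":0,"ay":0,"az":0,"claw":1},{"tx":0,"ty":-46,"tz":0,"ax":0,"ay":0,"az":0,"claw":1},{"tx":-10,"ty":-46,"tz":0,"ax":0,"ay":0,"az":0,"claw":1},{"tx":-15,"ty":-46,"tz":0,"ax":0,"ay":0,"az":0,"claw":1},{"tx":-15,"ty":-46,"tz":0,"ax":0,"ay":0,"az":0,"claw":1},{"tx":-15,"ty":-46,"tz":0,"ax":0,"ay":0,"az":0,"claw":1},{"tx":-17,"ty":-46,"tz":0,"ax":0,"ay":0,"az":0,"claw":1}])

```text
time_s: 26.6
tcp_pos: [0.435, -0.2902, 0.2415]
eef_rot: [-179.7, -0.1, -16.2]
contact_force: [1.3, 0.4, -0.3]
gripper_width: 0.0879
```

step_arm(increments=[{"tx":0,"ty":0,"tz":-20,"ax":0,"ay":0,"az":0,"claw":1},{"tx":0,"ty":0,"tz":0,"ax":0,"ay":0,"az":0,"claw":1},{"tx":0,"ty":0,"tz":0,"ax":0,"ay":0,"az":0,"claw":1}])

```text
time_s: 26.9
tcp_pos: [0.4356, -0.2884, 0.2213]
eef_rot: [-179.7, 0.0, -16.3]
contact_force: [0.9, 0.1, 0.3]
gripper_width: 0.0877
```

```bash
python3 c.py .467,.263,.102 .422,.015,.17 .664,-.125,.102
python3 - <<'E'
from h import *
s=r.get_state();print(s['joints'].round(1),s['eef_rot'].round(1))
E
```

```text
.467,.263,.102 topz 0.103 mean [0.4658 0.2599] mec [0.4658 0.2598] 0.0165
.422,.015,.17 topz 0.171 mean [0.4242 0.0131] mec [0.4241 0.0127] 0.0171
.664,-.125,.102 topz 0.106 mean [ 0.6644 -0.1277] mec [ 0.6649 -0.1275] 0.0097
[ 0.4362 -0.2881  0.2218]
[-12.1   7.2 -20.3  -0.3 -62.4  86. ] [-1.797e+02 -1.000e-01 -1.620e+01]
```

Salt stands on the cork at (0.466, 0.260) and the TCP is over the jar. I descend and grip it.

step_arm(increments=[{"tx":0,"ty":0,"tz":-45,"ax":0,"ay":0,"az":0,"claw":1},{"tx":0,"ty":0,"tz":-45,"ax":0,"ay":0,"az":0,"claw":1},{"tx":0,"ty":0,"tz":-40,"ax":0,"ay":0,"az":0,"claw":1},{"tx":0,"ty":0,"tz":-28,"ax":0,"ay":0,"az":0,"claw":1},{"tx":0,"ty":0,"tz":-14,"ax":0,"ay":0,"az":0,"claw":1},{"tx":0,"ty":0,"tz":0,"ax":0,"ay":0,"az":0,"claw":1},{"tx":0,"ty":0,"tz":0,"ax":0,"ay":0,"az":0,"claw":-1},{"tx":0,"ty":0,"tz":0,"ax":0,"ay":0,"az":0,"claw":-1},{"tx":0,"ty":0,"tz":0,"ax":0,"ay":0,"az":0,"claw":-1},{"tx":0,"ty":0,"tz":0,"ax":0,"ay":0,"az":0,"claw":-1},{"tx":0,"ty":0,"tz":0,"ax":0,"ay":0,"az":0,"claw":-1},{"tx":0,"ty":0,"tz":0,"ax":0,"ay":0,"az":0,"claw":-1}])

```text
time_s: 28.15
tcp_pos: [0.4365, -0.2885, 0.0502]
eef_rot: [-179.7, -0.1, -16.3]
contact_force: [0.3, 3.3, 6.6]
gripper_width: 0.0607
```

step_arm(increments=[{"tx":0,"ty":0,"tz":0,"ax":0,"ay":0,"az":0,"claw":-1},{"tx":0,"ty":0,"tz":0,"ax":0,"ay":0,"az":0,"claw":-1}])

```text
time_s: 28.35
tcp_pos: [0.4365, -0.2885, 0.0502]
eef_rot: [-179.7, -0.1, -16.2]
contact_force: [-0.7, 3.3, 6.5]
gripper_width: 0.0605
```

step_arm(increments=[{"tx":0,"ty":0,"tz":15,"ax":0,"ay":0,"az":0,"claw":-1},{"tx":0,"ty":0,"tz":40,"ax":0,"ay":0,"az":0,"claw":-1},{"tx":0,"ty":0,"tz":40,"ax":0,"ay":0,"az":0,"claw":-1},{"tx":0,"ty":0,"tz":10,"ax":0,"ay":0,"az":0,"claw":-1},{"tx":0,"ty":0,"tz":0,"ax":0,"ay":0,"az":0,"claw":-1}])

```text
time_s: 28.85
tcp_pos: [0.4366, -0.2887, 0.1561]
eef_rot: [-179.7, -0.3, -16.3]
contact_force: [0.0, 0.8, -1.8]
gripper_width: 0.0602
```

step_arm(increments=[{"tx":10,"ty":18,"tz":0,"ax":0,"ay":0,"az":0,"claw":-1},{"tx":20,"ty":35,"tz":0,"ax":0,"ay":0,"az":0,"claw":-1},{"tx":23,"ty":41,"tz":0,"ax":0,"ay":0,"az":0,"claw":-1},{"tx":23,"ty":41,"tz":0,"ax":0,"ay":0,"az":0,"claw":-1},{"tx":23,"ty":41,"tz":0,"ax":0,"ay":0,"az":0,"claw":-1},{"tx":23,"ty":41,"tz":0,"ax":0,"ay":0,"az":0,"claw":-1},{"tx":23,"ty":41,"tz":0,"ax":0,"ay":0,"az":0,"claw":-1},{"tx":23,"ty":41,"tz":0,"ax":0,"ay":0,"az":0,"claw":-1},{"tx":23,"ty":41,"tz":0,"ax":0,"ay":0,"az":0,"claw":-1},{"tx":23,"ty":41,"tz":0,"ax":0,"ay":0,"az":0,"claw":-1},{"tx":14,"ty":25,"tz":0,"ax":0,"ay":0,"az":0,"claw":-1},{"tx":9,"ty":15,"tz":0,"ax":0,"ay":0,"az":0,"claw":-1}])

```text
time_s: 30.05
tcp_pos: [0.6725, 0.1345, 0.1511]
eef_rot: [-179.8, 0.1, -16.2]
contact_force: [-0.7, -0.6, -2.0]
gripper_width: 0.0605
```

step_arm(increments=[{"tx":0,"ty":0,"tz":-25,"ax":0,"ay":0,"az":0,"claw":-1},{"tx":0,"ty":0,"tz":-25,"ax":0,"ay":0,"az":0,"claw":-1},{"tx":0,"ty":0,"tz":-25,"ax":0,"ay":0,"az":0,"claw":-1},{"tx":0,"ty":0,"tz":0,"ax":0,"ay":0,"az":0,"claw":-1},{"tx":0,"ty":0,"tz":0,"ax":0,"ay":0,"az":0,"claw":-1}])

```text
time_s: 30.55
tcp_pos: [0.6722, 0.1317, 0.0783]
eef_rot: [-179.8, 0.1, -16.3]
contact_force: [0.2, 0.7, -0.8]
gripper_width: 0.0603
```

step_arm(increments=[{"tx":2,"ty":1,"tz":-15,"ax":0,"ay":0,"az":0,"claw":-1},{"tx":0,"ty":0,"tz":-8,"ax":0,"ay":0,"az":0,"claw":-1},{"tx":0,"ty":0,"tz":0,"ax":0,"ay":0,"az":0,"claw":-1},{"tx":0,"ty":0,"tz":0,"ax":0,"ay":0,"az":0,"claw":-1}])

```text
time_s: 30.95
tcp_pos: [0.6748, 0.1335, 0.0562]
eef_rot: [-179.7, -0.0, -16.3]
contact_force: [-0.3, 0.8, -1.7]
gripper_width: 0.0603
```

step_arm(increments=[{"tx":0,"ty":0,"tz":-3,"ax":0,"ay":0,"az":0,"claw":-1},{"tx":0,"ty":0,"tz":-2,"ax":0,"ay":0,"az":0,"claw":-1},{"tx":0,"ty":0,"tz":0,"ax":0,"ay":0,"az":0,"claw":-1},{"tx":0,"ty":0,"tz":0,"ax":0,"ay":0,"az":0,"claw":1},{"tx":0,"ty":0,"tz":0,"ax":0,"ay":0,"az":0,"claw":1},{"tx":0,"ty":0,"tz":0,"ax":0,"ay":0,"az":0,"claw":1},{"tx":0,"ty":0,"tz":0,"ax":0,"ay":0,"az":0,"claw":1},{"tx":0,"ty":0,"tz":0,"ax":0,"ay":0,"az":0,"claw":1},{"tx":0,"ty":0,"tz":20,"ax":0,"ay":0,"az":0,"claw":1},{"tx":0,"ty":0,"tz":40,"ax":0,"ay":0,"az":0,"claw":1},{"tx":0,"ty":0,"tz":45,"ax":0,"ay":0,"az":0,"claw":1},{"tx":0,"ty":0,"tz":25,"ax":0,"ay":0,"az":0,"claw":1}])

```text
time_s: 32.15
tcp_pos: [0.6761, 0.1338, 0.1855]
eef_rot: [-179.6, -0.3, -16.2]
contact_force: [0.2, -0.5, 0.7]
gripper_width: 0.0879
```

step_arm(increments=[{"tx":-41,"ty":25,"tz":0,"ax":0,"ay":0,"az":0,"claw":1},{"tx":-42,"ty":25,"tz":0,"ax":0,"ay":0,"az":0,"claw":1},{"tx":-42,"ty":25,"tz":0,"ax":0,"ay":0,"az":0,"claw":1},{"tx":-42,"ty":26,"tz":0,"ax":0,"ay":0,"az":0,"claw":1},{"tx":-42,"ty":26,"tz":0,"ax":0,"ay":0,"az":0,"claw":1},{"tx":0,"ty":0,"tz":0,"ax":0,"ay":0,"az":0,"claw":1},{"tx":0,"ty":0,"tz":0,"ax":0,"ay":0,"az":0,"claw":1},{"tx":0,"ty":0,"tz":0,"ax":0,"ay":0,"az":0,"claw":1}])

```text
time_s: 32.95
tcp_pos: [0.4663, 0.2605, 0.1814]
eef_rot: [-179.7, -0.1, -16.3]
contact_force: [-0.0, -0.1, -0.2]
gripper_width: 0.0879
```

Run:
```python
from h import *
print(r.get_state()['tcp_pos'])
c=cap('scene','s5.png');print(proj(c,[.674,.133,.0]),proj(c,[.674,.133,.07]))
```

```text
[0.4662896  0.26051466 0.18142929]
(np.float64(304.50759056068995), np.float64(179.31223708830225)) (np.float64(304.6718336656926), np.float64(154.40890073801177))
```

View pics/s5.png

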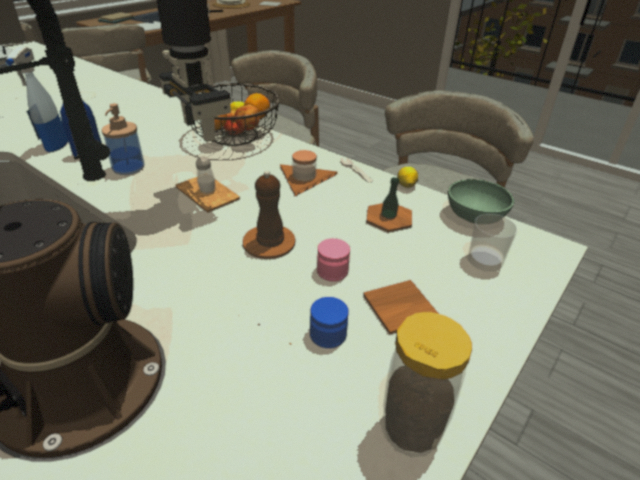

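The jar stands on the triangle at (304,165), mill and bottle are in place, and the salt is on the cork under the gripper. I pick the salt.

step_arm(increments=[{"tx":0,"ty":0,"tz":-40,"ax":0,"ay":0,"az":0,"claw":1},{"tx":0,"ty":0,"tz":-40,"ax":0,"ay":0,"az":0,"claw":1},{"tx":0,"ty":0,"tz":-28,"ax":0,"ay":0,"az":0,"claw":1},{"tx":0,"ty":0,"tz":-12,"ax":0,"ay":0,"az":0,"claw":1},{"tx":0,"ty":0,"tz":0,"ax":0,"ay":0,"az":0,"claw":0},{"tx":0,"ty":0,"tz":0,"ax":0,"ay":0,"az":0,"claw":-1},{"tx":0,"ty":0,"tz":0,"ax":0,"ay":0,"az":0,"claw":-1},{"tx":0,"ty":0,"tz":0,"ax":0,"ay":0,"az":0,"claw":-1},{"tx":0,"ty":0,"tz":0,"ax":0,"ay":0,"az":0,"claw":-1},{"tx":0,"ty":0,"tz":0,"ax":0,"ay":0,"az":0,"claw":-1},{"tx":0,"ty":0,"tz":0,"ax":0,"ay":0,"az":0,"claw":-1},{"tx":0,"ty":0,"tz":0,"ax":0,"ay":0,"az":0,"claw":-1}])

```text
time_s: 34.2
tcp_pos: [0.4662, 0.261, 0.0617]
eef_rot: [-179.7, -0.1, -16.2]
contact_force: [-0.2, -0.2, 4.0]
gripper_width: 0.0397
```

step_arm(increments=[{"tx":0,"ty":0,"tz":0,"ax":0,"ay":0,"az":0,"claw":-1},{"tx":0,"ty":0,"tz":0,"ax":0,"ay":0,"az":0,"claw":-1},{"tx":0,"ty":0,"tz":0,"ax":0,"ay":0,"az":0,"claw":-1}])

```text
time_s: 34.5
tcp_pos: [0.4662, 0.261, 0.0617]
eef_rot: [-179.7, -0.1, -16.2]
contact_force: [1.0, 2.0, 5.4]
gripper_width: 0.0397
```

step_arm(increments=[{"tx":0,"ty":0,"tz":15,"ax":0,"ay":0,"az":0,"claw":-1},{"tx":0,"ty":0,"tz":40,"ax":0,"ay":0,"az":0,"claw":-1},{"tx":0,"ty":0,"tz":40,"ax":0,"ay":0,"az":0,"claw":-1},{"tx":0,"ty":0,"tz":18,"ax":0,"ay":0,"az":0,"claw":-1},{"tx":20,"ty":-41,"tz":0,"ax":0,"ay":0,"az":0,"claw":-1},{"tx":20,"ty":-40,"tz":0,"ax":0,"ay":0,"az":0,"claw":-1},{"tx":20,"ty":-40,"tz":0,"ax":0,"ay":0,"az":0,"claw":-1},{"tx":19,"ty":-40,"tz":0,"ax":0,"ay":0,"az":0,"claw":-1},{"tx":0,"ty":-40,"tz":0,"ax":0,"ay":0,"az":0,"claw":-1},{"tx":0,"ty":-40,"tz":0,"ax":0,"ay":0,"az":0,"claw":-1}])

```text
time_s: 35.5
tcp_pos: [0.5442, 0.0177, 0.1732]
eef_rot: [-179.8, 0.1, -16.3]
contact_force: [-0.1, 0.1, -0.3]
gripper_width: 0.0393
```

step_arm(increments=[{"tx":0,"ty":-40,"tz":0,"ax":0,"ay":0,"az":0,"claw":-1},{"tx":0,"ty":-40,"tz":0,"ax":0,"ay":0,"az":0,"claw":-1},{"tx":0,"ty":-40,"tz":0,"ax":0,"ay":0,"az":0,"claw":-1},{"tx":-22,"ty":-38,"tz":0,"ax":0,"ay":0,"az":0,"claw":-1},{"tx":-22,"ty":-38,"tz":0,"ax":0,"ay":0,"az":0,"claw":-1},{"tx":-22,"ty":-38,"tz":0,"ax":0,"ay":0,"az":0,"claw":-1},{"tx":-22,"ty":-38,"tz":0,"ax":0,"ay":0,"az":0,"claw":-1},{"tx":-14,"ty":-25,"tz":0,"ax":0,"ay":0,"az":0,"claw":-1},{"tx":-8,"ty":-13,"tz":0,"ax":0,"ay":0,"az":0,"claw":-1},{"tx":0,"ty":0,"tz":-40,"ax":0,"ay":0,"az":0,"claw":-1},{"tx":0,"ty":0,"tz":-30,"ax":0,"ay":0,"az":0,"claw":-1},{"tx":0,"ty":0,"tz":0,"ax":0,"ay":0,"az":0,"claw":-1}])

```text
time_s: 36.7
tcp_pos: [0.4317, -0.2893, 0.1003]
eef_rot: [-179.7, 0.4, -16.3]
contact_force: [-0.1, -0.8, -1.1]
gripper_width: 0.0397
```

step_arm(increments=[{"tx":0,"ty":0,"tz":0,"ax":0,"ay":0,"az":0,"claw":-1},{"tx":0,"ty":0,"tz":0,"ax":0,"ay":0,"az":0,"claw":-1}])

```text
time_s: 36.9
tcp_pos: [0.436, -0.2906, 0.1057]
eef_rot: [-179.7, -0.2, -16.2]
contact_force: [-0.5, 0.2, -0.4]
gripper_width: 0.0397
```

Lower from 0.1057 to about 0.0625, in two stages.

step_arm(increments=[{"tx":-1,"ty":0,"tz":-20,"ax":0,"ay":0,"az":0,"claw":-1},{"tx":0,"ty":0,"tz":-12,"ax":0,"ay":0,"az":0,"claw":-1},{"tx":0,"ty":0,"tz":-6,"ax":0,"ay":0,"az":0,"claw":-1},{"tx":0,"ty":0,"tz":0,"ax":0,"ay":0,"az":0,"claw":-1},{"tx":0,"ty":0,"tz":0,"ax":0,"ay":0,"az":0,"claw":-1}])

```text
time_s: 37.4
tcp_pos: [0.4342, -0.2906, 0.0667]
eef_rot: [-179.7, -0.1, -16.2]
contact_force: [-0.4, -0.2, -1.0]
gripper_width: 0.0395
```

step_arm(increments=[{"tx":0,"ty":0,"tz":-3,"ax":0,"ay":0,"az":0,"claw":-1},{"tx":0,"ty":0,"tz":-1,"ax":0,"ay":0,"az":0,"claw":-1},{"tx":0,"ty":0,"tz":0,"ax":0,"ay":0,"az":0,"claw":-1},{"tx":0,"ty":0,"tz":0,"ax":0,"ay":0,"az":0,"claw":1},{"tx":0,"ty":0,"tz":0,"ax":0,"ay":0,"az":0,"claw":1},{"tx":0,"ty":0,"tz":0,"ax":0,"ay":0,"az":0,"claw":1},{"tx":0,"ty":0,"tz":0,"ax":0,"ay":0,"az":0,"claw":1},{"tx":0,"ty":0,"tz":20,"ax":0,"ay":0,"az":0,"claw":1},{"tx":0,"ty":0,"tz":40,"ax":0,"ay":0,"az":0,"claw":1},{"tx":0,"ty":0,"tz":45,"ax":0,"ay":0,"az":0,"claw":1},{"tx":0,"ty":0,"tz":45,"ax":0,"ay":0,"az":0,"claw":1},{"tx":0,"ty":0,"tz":45,"ax":0,"ay":0,"az":0,"claw":1}])

```text
time_s: 38.6
tcp_pos: [0.4333, -0.2904, 0.2592]
eef_rot: [-179.7, -0.1, -16.3]
contact_force: [2.2, -1.5, 0.2]
gripper_width: 0.0874
```

step_arm(increments=[{"tx":10,"ty":45,"tz":10,"ax":0,"ay":0,"az":0,"claw":1},{"tx":10,"ty":45,"tz":10,"ax":0,"ay":0,"az":0,"claw":1},{"tx":20,"ty":40,"tz":10,"ax":0,"ay":0,"az":0,"claw":1},{"tx":20,"ty":40,"tz":0,"ax":0,"ay":0,"az":0,"claw":1},{"tx":20,"ty":40,"tz":0,"ax":0,"ay":0,"az":0,"claw":1},{"tx":0,"ty":45,"tz":0,"ax":0,"ay":0,"az":0,"claw":1},{"tx":0,"ty":45,"tz":0,"ax":0,"ay":0,"az":0,"claw":1},{"tx":0,"ty":45,"tz":0,"ax":0,"ay":0,"az":0,"claw":1},{"tx":0,"ty":45,"tz":0,"ax":0,"ay":0,"az":0,"claw":1},{"tx":0,"ty":45,"tz":0,"ax":0,"ay":0,"az":0,"claw":1},{"tx":0,"ty":45,"tz":0,"ax":0,"ay":0,"az":0,"claw":1},{"tx":0,"ty":0,"tz":0,"ax":0,"ay":0,"az":0,"claw":1}])

```text
time_s: 39.8
tcp_pos: [0.5137, 0.1938, 0.2867]
eef_rot: [-179.7, -0.0, -16.0]
contact_force: [-1.0, -0.4, -0.9]
gripper_width: 0.0878
```

```bash
python3 c.py .435,-.29,.102 .422,.015,.17 .664,-.125,.102; python3 c.py .674,.133,.07; python3 c.py .66,-.3485,.09
```

```text
.435,-.29,.102 topz 0.103 mean [ 0.4328 -0.2915] mec [ 0.4334 -0.292 ] 0.0169
.422,.015,.17 topz 0.17 mean [0.4236 0.0133] mec [0.4233 0.0125] 0.0183
.664,-.125,.102 topz 0.105 mean [ 0.6645 -0.1279] mec [ 0.6645 -0.1284] 0.01
[0.5134 0.1919 0.2867]
.674,.133,.07 topz 0.075 mean [0.6736 0.1309] mec [0.6737 0.1314] 0.0309
[0.5134 0.1905 0.2868]
.66,-.3485,.09 topz 0.093 mean [ 0.6622 -0.3564] mec [ 0.6586 -0.3536] 0.0399
[0.5135 0.1896 0.287 ]
```

View pics/t.png

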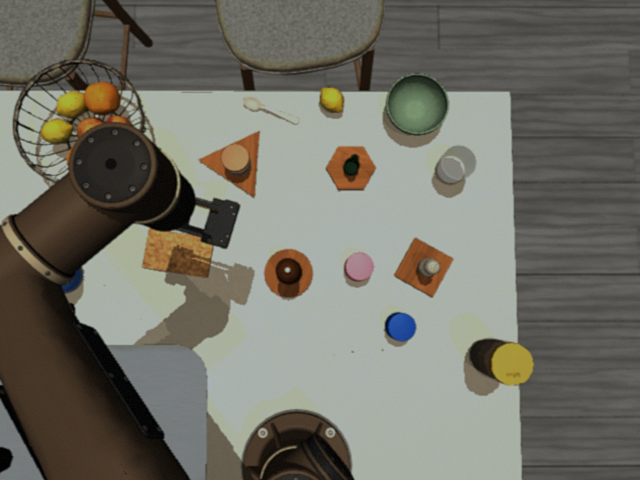

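The final view shows all four centred on their coasters, with heights matching upright objects. The glass looks unmoved at (452,168), and the arm is clear. I hand the job in.

```bash
python3 -c "
from plant import r
print(r.close_job(),r.get_state()['time_s'])"
```

```text
the job is handed in; nothing more can be done
the job is handed in; nothing more can be done
```

All four seasonings are on their own coasters and the job is handed in, at about 40 s of the 136 s allowed. I used the cork mat to park the bottle during one swap and the salt during the other. The close call reports no verdict, so the figures below are my own last checks.

| Seasoning | Coaster | Distance from centre (limit 15 mm) | Height of its top (expected) |
|---|---|---|---|
| Pepper mill | round | about 3 mm | 0.170 m (0.170) |
| Salt shaker | square | about 2 mm | 0.103 m (0.100) |
| Green bottle | hexagonal | about 3 mm | 0.105 m (0.102) |
| Copper-lidded jar | three-cornered | about 2 mm | 0.075 m (0.070) |

- **Upright:** the last pictures and the top heights agree with all four standing upright. I did not measure tilt directly.
- **Arm:** it was standing clear of everything, with the gripper open.
- **Water glass:** it sits at the same place in the pictures. The depth estimate of its rim differed by 2–8 mm from the start. I put that down to poor depth readings on clear glass, since the arm never went near it.
- **Gripping:** I took the bottle by its lip instead of its belly, because a straight-down belly grip would have pushed the neck into the gripper body. The mill needed a second grip a few mm lower. The salt read a 40 mm opening instead of 44 mm but never slipped.

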